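Make up the repair caddy for one bass harmonica

ROBOT

A 6-joint arm with a two-finger parallel gripper is mounted at the origin on the work surface. World frame = base frame: x ahead of the robot, y to its left, z up, the work surface at z = 0. Lengths are in m, angles in rad, forces in N, time in s.
With the tool pointing down it reaches from about 0.375 to 0.9 m from the base axis. Payload 3.1 kg.
Tool frame: the origin (TCP) lies midway between the tips of the shut fingers; the grasp point (between the pads) lies robot.tcp_to_grasp behind it (robot.tcp_to_grasp is the distance from the TCP to the grasp point, in m); z points along the fingers, y is the direction in which the jaws open and shut (so a half turn about z gives the same grasp; the last joint's range is limited). The gripper opens to 87 mm and grips with 3 to 60 N. Pads are 19 mm wide; open, the fingers measure 117 mm over their backs; the gripper's body (75 mm by 190 mm) begins 51 mm behind the grasp point.
Start: joints at [1.159, 0.527, 1.433, -0, 1.181, -0.178], TCP at [0.144, 0.608, 0.223] pointing down, gripper open.
Joint ranges: [-3.08, 3.08], [-0.75, 2.2], [0.22, 2.44], [-1.43, 4.57], [0, 2.65], [-2.85, 2.85]. Speed limits (rad/s): [2.79, 2.79, 3.14, 3.14, 3.14, 3.14].

INTERFACE

Orientations are given as a unit quaternion [x, y, z, w].
In Python, from rig import robot, cams, nets gives the robot as it stands. The module is installed in compiled form; this text tells all that it offers.
- The arm moves only by the tool play_rows, never from a script. Its argument "commands" is a list of rows, each an object of numbers: "x", "y", "z": the shift along the tool's x, y, z in mm; "spin": the turn about the tool's z in rad. In form: [{"x": .., "y": .., "z": .., "spin": ..}, ...]. A call has 1 to 8 rows; each row shifts and turns the pose as measured when the row begins, along the tool's axes as they then stand; what a row does not reach is not made up. A row lasts 1/10 s, in which the tool goes at most 50 mm and 8.59 degrees, less where a joint would pass 70% of its speed; a pose out of reach is approached as far as the arm can. A call is refused whole if a number of a shift passes 50 or a number of a turn 0.15, either way. A call with a gripper value outside its range is refused whole. "grip" is the opening, from 0 (shut) to 1 (fully open), set as the call begins (left out, the last holds). The fingers move at their own pace and stop on an object; "newtons" is the grip in N (left out, the last holds). Time passes only in rows, so rows that do not move let the fingers close. It gives the time, the measured TCP pose, the force and the opening at its end, in the units of the state.
- robot.get_obs(): the state, without advancing time (a new reading comes with each control period).
- cams.camera(name): name is "side" or "top"; returns a dict with "img" (480x640x3 uint8, red, green, blue), "fx", "fy", "cx", "cy" (pixels), "k1" (the pictures are not rectified: a ray, as slopes to the right and down, at radius r is drawn at 1 + k1 r^2 times it, then the intrinsics apply), "world_to_cam" (4x4, takes a point from world to camera coordinates). Camera axes: x right, y up, looking along -z (the intrinsics and any distortion apply to the point x, -y, -z); pixel columns grow to the right and rows downward; lengths in m; the calibration is good to about 2 mm. A picture is of the moment at which its call begins. There is no depth.
- robot.hand_in(): hands the job in, once; it reports no verdict.
Trained networks look in a picture, given as the dict that the camera call returned (one of the last four; its "shot" number tells which), for a name from the list of things; names that differ only in an ending like _2 or _b are one class to them, and where a whole thing is asked for, a point or a joint stands for the part that bears it (a point fixed in the world has none). Each returns a list of dicts, best first, with "conf" (0 to 1); they miss things now and then, are a little off and sometimes report something else, mostly with a low value. They report only what shows in the picture. A call takes as long as a camera call. They do not tell look-alikes from the thing itself.
- nets.outline_of(picture, name): "region" (480x640 bool, what is visible of it) and "pixel" ([column, row] in pixels, amid what is visible of it).
The state is a dict: "time": time; "q": joint angles; "joint_velocities": joint speeds; "joint_torque": joint torques, N m; "position": TCP position; "tool_rot": TCP orientation; "ft_force": force on the tool from outside, world axes, zero at the start; "moment": the same for the moment, N m; "grip_width": finger opening in m.
Only numpy, scipy, OpenCV 4.12 (cv2) and the standard library are available. Lean on these libraries where they do the work, as an engineer would, in place of code of your own. Each camera call takes 0.05 s, during which the arm holds its last target.

TASK

Make up the three-bay repair caddy for this harmonica: first lay the pearwood comb in the cork-lined bay and then the tarnished brass reed plate squarely on top of it; the chrome cover plate goes in the green-lined bay and the blued steel reed wrench in the red-lined bay, whenever you like. Lay each piece flat, right side up, lengthwise in the middle of its bay, and set it down gently rather than dropping it. Leave the black comb, the short bright brass plate and the magnifier where they lie.

Things in the scene. Friction and masses are not known exactly. Their poses are not given: they have to be found in the camera images.
- pear_comb: Loose pearwood harmonica comb, pinkish tan block with ten dark chamber slots painted flush on its flat top: 108 x 30 x 10 mm (x long, y wide, z high), about 30 g. Origin: centre of its underside; z up at the start.
- tarnished_plate: Loose dark, tarnished brown brass reed plate with a row of ten reeds on its top: 104 x 28 x 5 mm (x long, y wide, z thick; reeds stand up under 1 mm), about 110 g. Origin: centre of its underside; z up at the start.
- chrome_cover: Loose shiny chrome cover plate, closed block shape with rounded edges: 104 x 28 x 9 mm (x long, y wide, z high), about 60 g. Origin: centre of its underside; z up at the start.
- reed_wrench: Loose blued steel reed wrench, a dark blue bar with small forked ends: 110 mm long along x, shank 12 mm wide along y (17 mm at the ends), 8 mm high, about 60 g. Origin: centre of its underside, mid-shank; z up at the start.
- cork_bay: Speckled tan cork liner, 123 x 82 x 2 mm, fixed in one bay of the caddy; origin: centre of its underside, mid-bay, 4 mm above the bench; parts rest on its top, 6 mm above the bench. The bay is 125 mm long (liner's x) by 84 mm wide (y). Which liner is in which bay varies.
- green_bay: Dark green liner in another bay of the caddy, measured like the cork one. The caddy is a fixed white-painted wooden tray, 135 x 272 mm outside, three equal bays side by side, 89 mm apart centre to centre; walls and dividers 5 mm thick, rim 16 mm above the bench (10 mm above the liners).
- red_bay: Red liner in another bay of the caddy, measured like the cork one. To release in a bay, open the fingers only about 15 mm beyond the part, so that they clear the walls.
- black_comb: Look-alike to leave: loose black plastic comb, 108 x 30 x 10 mm, origin at the centre of its underside. All seven loose pieces lie on the bench (z = 0), x axis within 0.25 rad of world x; neighbours lie about 93 mm apart along y and 150 mm along x, centre to centre, so grip across the width with the fingers only partly open.
- bright_plate: Look-alike to leave: loose polished yellow brass reed plate, shorter: 82 x 28 x 5 mm, origin at the centre of its underside.
- magnifier: Bystander to leave: loose small magnifier lying flat, clear lens in a black bakelite ring 56 mm across and 12 mm high, origin at the centre of its underside. (A fixed aluminium jig, at most 35 mm high, stands empty well to the right of the work, around x 0.52, y -0.57 m; it is not used.)
Mind the look-alikes: they are no part of the job. Of the things that look like the tarnished_plate, take the one that is nearest to the robot's base at the start. There is more than one size of the reed_wrench; the job needs the larger.

How it is judged:
On the way, in this order (a step that is already met when the one before it is completed fails the run):
1. the pearwood comb lies released in the middle of the cork-lined bay (horizontal distance between pear_comb and cork_bay below 0.015 m and z of pear_comb in the frame of cork_bay between -0.001 and 0.005 m and angle between the x axis of pear_comb and the x axis of cork_bay, either way round below 0.2 rad and angle between pear_comb's own z axis and vertical below 0.1 rad and contact force between the fingers and pear_comb below 0.05 N and linear speed of pear_comb below 0.02 m/s and angular speed of pear_comb below 0.2 rad/s), for 0.2 s.
2. the tarnished reed plate lies released, squarely on top of the comb (horizontal distance between tarnished_plate and pear_comb below 0.008 m and z of tarnished_plate in the frame of pear_comb between 0.008 and 0.0125 m and angle between the x axis of tarnished_plate and the x axis of pear_comb, either way round below 0.15 rad and angle between tarnished_plate's own z axis and vertical below 0.1 rad and contact force between the fingers and tarnished_plate below 0.05 N and linear speed of tarnished_plate below 0.02 m/s and angular speed of tarnished_plate below 0.2 rad/s), for 0.2 s.
At the end, for the whole second after the job is handed in: Comb on cork, cover on green, wrench on red liner, each within 15 mm of the middle and 0.2 rad of lengthwise; tarnished plate on the comb within 8 mm and 0.15 rad; all flat, right side up, released, at rest; black comb, bright plate and magnifier moved under 15 mm (all of step 1 and all of step 2 and horizontal distance between chrome_cover and green_bay below 0.015 m and z of chrome_cover in the frame of green_bay between -0.001 and 0.005 m and angle between the x axis of chrome_cover and the x axis of green_bay, either way round below 0.2 rad and angle between each of chrome_cover, reed_wrench's own z axis and vertical below 0.1 rad and contact force between the fingers and chrome_cover below 0.05 N and linear speed of each of chrome_cover, reed_wrench below 0.02 m/s and angular speed of each of chrome_cover, reed_wrench below 0.2 rad/s and horizontal distance between reed_wrench and red_bay below 0.015 m and z of reed_wrench in the frame of red_bay between -0.001 and 0.005 m and angle between the x axis of reed_wrench and the x axis of red_bay, either way round below 0.2 rad and contact force between the fingers and reed_wrench below 0.05 N and distance of each of black_comb, bright_plate, magnifier from where it was at the start of the episode below 0.015 m); the robot touches nothing.
It fails at once if a look-alike or the magnifier is moved by more than 15 mm (distance of any of black_comb, bright_plate, magnifier from where it was at the start of the episode above 0.015 m).
It fails at once if a piece is dropped or thrown (faster than 0.6 m/s while not held, a fall of about 20 mm) ((contact force between the fingers and pear_comb below 0.01 N and linear speed of pear_comb above 0.6 m/s) or (contact force between the fingers and tarnished_plate below 0.01 N and linear speed of tarnished_plate above 0.6 m/s) or (contact force between the fingers and chrome_cover below 0.01 N and linear speed of chrome_cover above 0.6 m/s) or (contact force between the fingers and reed_wrench below 0.01 N and linear speed of reed_wrench above 0.6 m/s)).
It also fails if it takes over 99 s, if anything falls off the work surface, if the arm or the gripper's body presses on something with over 40 N, if the wrist force passes 120 N, or if a joint passes its speed limit or range.

## Working session

There is one attempt and no reset: what is moved stays moved. The work goes in short steps, Python scripts to look and compute and a tool call to move; the robot and the scene stay as the last step left them, time stands still between calls to the robot, and variables do not carry over. Pictures are saved under pics/ and viewed, and the job is handed in when it is done.

Besides the shell and the picture viewer there is one more tool, called after "Call:" as name([rows], argument=value, ...), one row to a line, values as JSON. play_rows: Moves the arm, as the interface text tells. Its arguments: {"type":"object","properties":{"commands":{"type":"array"},"grip":{"type":"number"},"newtons":{"type":"number"}},"required":["commands"]}

```bash
mkdir -p pics; ls; python3 - <<'E'
from rig import robot,cams,nets
import cv2,numpy as np
o=robot.get_obs(); print(o); print(robot.tcp_to_grasp)
for n in ("top","side"):
    p=cams.camera(n); cv2.imwrite(f"pics/{n}0.png",p["img"][:,:,::-1]); print({k:v for k,v in p.items() if k!="img"})
E
```

```text
pics
{'time': 0.0, 'q': array([ 1.15953652e+00,  5.28458673e-01,  1.43392888e+00, -5.35577243e-05,
        1.18135982e+00, -1.78518342e-01]), 'joint_velocities': array([-0.00074815,  0.00127658,  0.0002178 , -0.00121714,  0.00095473,
        0.00015673]), 'joint_torque': array([-1.16144103e-03, -4.40042210e+01, -1.76589704e+01,  6.31952821e-02,
        5.82905835e-02, -1.78745668e-04]), 'position': array([0.14385063, 0.60746012, 0.22156777]), 'tool_rot': array([ 1.16098064e-01,  9.93237171e-01, -1.03804792e-03, -2.89422023e-04]), 'ft_force': array([ 0.05185452, -0.1484017 , -0.48241749]), 'moment': array([-0.00469291,  0.00136055, -0.00265345]), 'grip_width': 0.08704639269082726}
0.0187
{'fx': 550.4187236214107, 'fy': 550.4187236214107, 'cx': 323.8101316771112, 'cy': 236.83108475644565, 'k1': -0.07728947239034531, 'world_to_cam': array([[ 0.00997848, -0.99978401, -0.01823088, -0.0364176 ],
       [ 0.9957379 ,  0.00826309,  0.09185727, -0.54135828],
       [-0.09168679, -0.01906978,  0.99560528, -1.0539799 ],
       [ 0.        ,  0.        ,  0.        ,  1.        ]]), 'shot': 1}
{'fx': 563.2694035606567, 'fy': 563.2694035606567, 'cx': 317.1462195902106, 'cy': 240.40352587366021, 'k1': -0.1416145148105078, 'world_to_cam': array([[ 0.88520042, -0.46520766,  0.00143224, -0.47292169],
       [ 0.26279697,  0.50258761,  0.82361608, -0.16163573],
       [-0.38387234, -0.72868891,  0.56714593, -0.84657721],
       [ 0.        ,  0.        ,  0.        ,  1.        ]]), 'shot': 2}
```

View pics/top0.png

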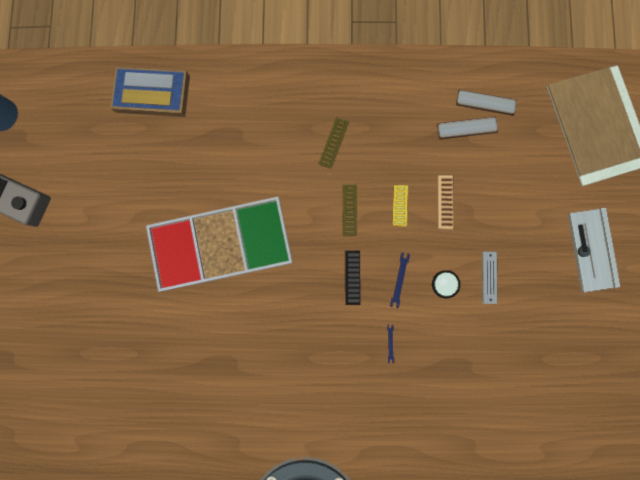

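View pics/side0.png

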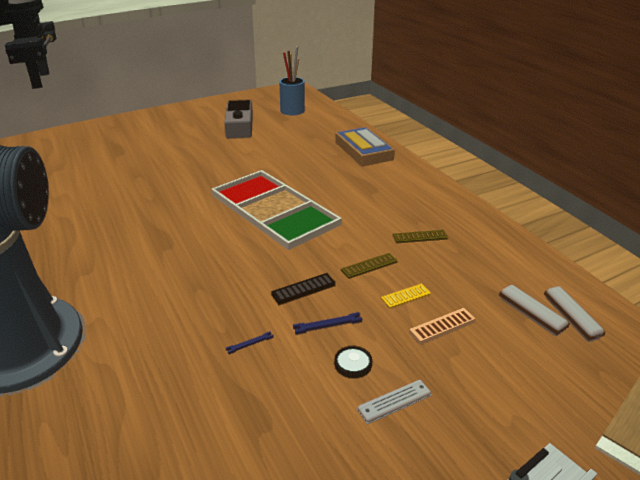

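```bash
cat > h.py <<'E'
from rig import robot,cams,nets
import cv2,numpy as np
def proj(p,P):
    P=np.atleast_2d(P); M=p["world_to_cam"]; c=P@M[:3,:3].T+M[:3,3]
    s=np.c_[c[:,0]/-c[:,2],-c[:,1]/-c[:,2]]; r2=(s**2).sum(1,keepdims=True)
    s=s*(1+p["k1"]*r2); return s*[p["fx"],p["fy"]]+[p["cx"],p["cy"]]
def unproj(p,uv,z):
    uv=np.asarray(uv,float).reshape(-1,1,2)
    K=np.array([[p["fx"],0,p["cx"]],[0,p["fy"],p["cy"]],[0,0,1]])
    s=cv2.undistortPointsIter(uv,K,np.array([p["k1"],0,0,0,0.]),None,None,(3,50,1e-10)).reshape(-1,2)
    M=p["world_to_cam"];R=M[:3,:3];C=-R.T@M[:3,3]
    d=np.c_[s[:,0],-s[:,1],-np.ones(len(s))]@R
    return (C+d*((z-C[2])/d[:,2])[:,None])
def rect(p,reg,z):
    c,_=cv2.findContours(reg.astype(np.uint8),cv2.RETR_EXTERNAL,cv2.CHAIN_APPROX_NONE)
    c=max(c,key=cv2.contourArea).reshape(-1,2)
    w=unproj(p,c,z)[:,:2]
    (cx,cy),(a,b),_=r=cv2.minAreaRect((w*1000).astype(np.float32))
    bx=cv2.boxPoints(r); e=bx[1]-bx[0]; f=bx[2]-bx[1]
    l=e if np.hypot(*e)>np.hypot(*f) else f
    ang=np.arctan2(l[1],l[0]); ang=(ang+np.pi/2)%np.pi-np.pi/2
    ctr=unproj(p,np.argwhere(reg)[:,::-1],z).mean(0)[:2]*1000
    return (round(cx,1),round(cy,1)),sorted((round(a),round(b))),round(ang,3),ctr.round(1)
H=dict(pear_comb=.010,tarnished_plate=.005,chrome_cover=.009,reed_wrench=.008,cork_bay=.006,green_bay=.006,red_bay=.006,black_comb=.01,bright_plate=.005,magnifier=.012)
E
python3 - <<'E'
from h import *
for n in ("top","side"):
    p=cams.camera(n)
    for k,z in H.items():
        for d in nets.outline_of(p,k):
            if d["conf"]>.2: print(n,k,round(d["conf"],2),np.round(d["pixel"]),rect(p,d["region"],z))
E
```

```text
top pear_comb 0.64 [442. 204.] ((613.2, -272.7), [32, 105], np.float32(-0.013), array([ 612.4, -272.8]))
top tarnished_plate 0.93 [350. 209.] ((599.1, -81.1), [28, 103], np.float32(0.004), array([598.9, -82. ]))
top tarnished_plate 0.85 [335. 140.] ((735.9, -49.3), [33, 103], np.float32(-0.338), array([737.2, -48.7]))
top chrome_cover 0.57 [490. 278.] ((466.2, -359.8), [30, 103], np.float32(-0.011), array([ 465.8, -359.1]))
top reed_wrench 0.83 [398. 281.] ((459.0, -180.8), [17, 108], np.float32(-0.216), array([ 459.4, -181.1]))
top reed_wrench 0.73 [388. 344.] ((334.5, -162.9), [10, 72], np.float32(0.035), array([ 334.7, -163.2]))
top cork_bay 0.66 [219. 246.] ((527.9, 179.4), [84, 126], np.float32(0.218), array([527.3, 179.1]))
top green_bay 0.66 [263. 232.] ((548.3, 92.8), [83, 126], np.float32(0.227), array([547.7,  93. ]))
top green_bay 0.41 [175. 250.] ((507.8, 266.7), [82, 124], np.float32(0.229), array([507.8, 266.3]))
top red_bay 0.96 [176. 252.] ((508.3, 265.9), [80, 124], np.float32(0.224), array([507.8, 265.7]))
top black_comb 0.88 [352. 276.] ((464.1, -87.6), [28, 106], 
[... 1434 characters left out ...]
.] ((449.8, -273.7), [53, 66], np.float32(1.062), array([ 448.9, -274. ]))
side red_bay 0.63 [247. 189.] ((507.9, 273.8), [71, 118], np.float32(0.234), array([506.5, 272.4]))
side black_comb 0.87 [302. 286.] ((458.7, -94.5), [40, 112], np.float32(0.013), array([457.8, -94.9]))
side black_comb 0.38 [326. 322.] ((453.2, -190.1), [26, 110], np.float32(-0.222), array([ 450.8, -188.7]))
side bright_plate 0.73 [408. 295.] ((604.5, -186.7), [34, 87], np.float32(-0.022), array([ 603.1, -186.9]))
side bright_plate 0.5 [270. 206.] ((527.8, 186.2), [67, 114], np.float32(0.223), array([526.6, 185. ]))
side magnifier 0.92 [354. 362.] ((446.6, -277.4), [51, 63], np.float32(1.082), array([ 446. , -278.3]))
```

```bash
cat >> h.py <<'E'
from scipy.spatial.transform import Rotation as Ro
def plan(pos_mm,ang,n=None,p0=None,a0=None):
    """ang: line angle of piece's x axis; prints rows in tool axes."""
    o=robot.get_obs(); R=Ro.from_quat(o["tool_rot"]).as_matrix()
    pos=o["position"]*1000; a=np.arctan2(R[1,0],R[0,0])
    if p0 is not None: pos=np.array(p0,float); a=a0+np.pi
    d=(ang-a+np.pi/2)%np.pi-np.pi/2   # world ccw
    D=np.array(pos_mm)-pos
    n=n or int(np.ceil(max(np.linalg.norm(D)/45,abs(d)/.14,1)))
    print("t",round(o["time"],2),"pos",pos.round(1),"line ang",round((a+np.pi/2)%np.pi-np.pi/2,3),"tilt",np.round(R[:2,2],4),"w",round(o["grip_width"]*1000,1),"need",D.round(1),"spin",round(-d,3),"n",n)
    for i in range(n):
        t=a+d*i/n; s=D/n
        c,sn=np.cos(t),np.sin(t)
        # tool x=(c,s,0), z down, y = z cross x = (s,-c,0)
        print('{"x": %d, "y": %d, "z": %d, "spin": %.3f},'%(round(c*s[0]+sn*s[1]),round(sn*s[0]-c*s[1]),round(-s[2]),-d/n))
E
python3 -c "
from h import *
plan([613.5,-273,90],-.012)"
```

```text
t 1.2 pos [144.2 608.1 222.6] line ang -0.233 tilt [-0.  0.] w 86.8 need [ 469.3 -881.1 -132.6] spin -0.221 n 23
{"x": -29, "y": -33, "z": 6, "spin": -0.010},
{"x": -28, "y": -33, "z": 6, "spin": -0.010},
{"x": -28, "y": -33, "z": 6, "spin": -0.010},
{"x": -28, "y": -33, "z": 6, "spin": -0.010},
{"x": -27, "y": -34, "z": 6, "spin": -0.010},
{"x": -27, "y": -34, "z": 6, "spin": -0.010},
{"x": -27, "y": -34, "z": 6, "spin": -0.010},
{"x": -26, "y": -34, "z": 6, "spin": -0.010},
{"x": -26, "y": -35, "z": 6, "spin": -0.010},
{"x": -26, "y": -35, "z": 6, "spin": -0.010},
{"x": -25, "y": -35, "z": 6, "spin": -0.010},
{"x": -25, "y": -35, "z": 6, "spin": -0.010},
{"x": -25, "y": -36, "z": 6, "spin": -0.010},
{"x": -24, "y": -36, "z": 6, "spin": -0.010},
{"x": -24, "y": -36, "z": 6, "spin": -0.010},
{"x": -24, "y": -36, "z": 6, "spin": -0.010},
{"x": -23, "y": -37, "z": 6, "spin": -0.010},
{"x": -23, "y": -37, "z": 6, "spin": -0.010},
{"x": -23, "y": -37, "z": 6, "spin": -0.010},
{"x": -22, "y": -37, "z": 6, "spin": -0.010},
{"x": -22, "y": -37, "z": 6, "spin": -0.010},
{"x": -22, "y": -38, "z": 6, "spin": -0.010},
{"x": -21, "y": -38, "z": 6, "spin": -0.010},
```

Call:
play_rows([
  {"x": -28,"y": -33,"z": 0,"spin": -0.11},
  {"x": -24,"y": -36,"z": 5,"spin": -0.11},
  {"x": -20,"y": -38,"z": 5},
  {"x": -20,"y": -38,"z": 5},
  {"x": -20,"y": -38,"z": 5},
  {"x": -20,"y": -38,"z": 5},
  {"x": -20,"y": -38,"z": 5},
  {"x": -20,"y": -38,"z": 5},
], grip=0.52)

```text
invalid input
```

Call:
play_rows([
  {"x": -20,"y": -38,"z": 5},
  {"x": -20,"y": -38,"z": 5},
  {"x": -20,"y": -38,"z": 5},
  {"x": -20,"y": -38,"z": 5},
  {"x": -20,"y": -38,"z": 5},
  {"x": -20,"y": -38,"z": 5},
  {"x": -20,"y": -38,"z": 5},
  {"x": -20,"y": -38,"z": 5},
])

```text
invalid input
```

```bash
python3 -c "
from h import *
plan([613.5,-273,90],-.012)"
```

```text
t 1.2 pos [144.2 608.1 222.6] line ang -0.233 tilt [-0.  0.] w 86.8 need [ 469.3 -881.1 -132.6] spin -0.221 n 23
{"x": -29, "y": -33, "z": 6, "spin": -0.010},
{"x": -28, "y": -33, "z": 6, "spin": -0.010},
{"x": -28, "y": -33, "z": 6, "spin": -0.010},
{"x": -28, "y": -33, "z": 6, "spin": -0.010},
{"x": -27, "y": -34, "z": 6, "spin": -0.010},
{"x": -27, "y": -34, "z": 6, "spin": -0.010},
{"x": -27, "y": -34, "z": 6, "spin": -0.010},
{"x": -26, "y": -34, "z": 6, "spin": -0.010},
{"x": -26, "y": -35, "z": 6, "spin": -0.010},
{"x": -26, "y": -35, "z": 6, "spin": -0.010},
{"x": -25, "y": -35, "z": 6, "spin": -0.010},
{"x": -25, "y": -35, "z": 6, "spin": -0.010},
{"x": -25, "y": -36, "z": 6, "spin": -0.010},
{"x": -24, "y": -36, "z": 6, "spin": -0.010},
{"x": -24, "y": -36, "z": 6, "spin": -0.010},
{"x": -24, "y": -36, "z": 6, "spin": -0.010},
{"x": -23, "y": -37, "z": 6, "spin": -0.010},
{"x": -23, "y": -37, "z": 6, "spin": -0.010},
{"x": -23, "y": -37, "z": 6, "spin": -0.010},
{"x": -22, "y": -37, "z": 6, "spin": -0.010},
{"x": -22, "y": -37, "z": 6, "spin": -0.010},
{"x": -22, "y": -38, "z": 6, "spin": -0.010},
{"x": -21, "y": -38, "z": 6, "spin": -0.010},
```

Call:
play_rows([
  {"x": -28,"y": -33,"z": 0,"spin": -0.11},
  {"x": -24,"y": -36,"z": 5,"spin": -0.11},
  {"x": -20,"y": -38,"z": 5,"spin": 0},
  {"x": -20,"y": -38,"z": 5,"spin": 0},
  {"x": -20,"y": -38,"z": 5,"spin": 0},
  {"x": -20,"y": -38,"z": 5,"spin": 0},
  {"x": -20,"y": -38,"z": 5,"spin": 0},
  {"x": -20,"y": -38,"z": 5,"spin": 0},
], grip=0.52)

```text
time: 2.0
position: [0.3081, 0.3006, 0.187]
tool_rot: [-0.004, 1.0, 0.006, 0.004]
ft_force: [0.4, -0.2, 0.4]
grip_width: 0.0457
```

```bash
sed -i 's/    for i in range(n):/    for i in ([0] if n>1 and abs(d)<.02 else range(n)):/' h.py; python3 -c "
from h import *
plan([613.5,-273,90],-.012)"
```

```text
t 2.0 pos [308.1 300.6 187. ] line ang 0.008 tilt [0.008  0.0112] w 45.7 need [ 305.4 -573.6  -97. ] spin 0.02 n 15
{"x": -20, "y": -38, "z": 6, "spin": 0.001},
{"x": -20, "y": -38, "z": 6, "spin": 0.001},
{"x": -20, "y": -38, "z": 6, "spin": 0.001},
{"x": -20, "y": -38, "z": 6, "spin": 0.001},
{"x": -20, "y": -38, "z": 6, "spin": 0.001},
{"x": -20, "y": -38, "z": 6, "spin": 0.001},
{"x": -20, "y": -38, "z": 6, "spin": 0.001},
{"x": -20, "y": -38, "z": 6, "spin": 0.001},
{"x": -20, "y": -38, "z": 6, "spin": 0.001},
{"x": -21, "y": -38, "z": 6, "spin": 0.001},
{"x": -21, "y": -38, "z": 6, "spin": 0.001},
{"x": -21, "y": -38, "z": 6, "spin": 0.001},
{"x": -21, "y": -38, "z": 6, "spin": 0.001},
{"x": -21, "y": -38, "z": 6, "spin": 0.001},
{"x": -21, "y": -38, "z": 6, "spin": 0.001},
```

Call:
play_rows([
  {"x": -20,"y": -38,"z": 6,"spin": 0.02},
  {"x": -20,"y": -38,"z": 6,"spin": 0},
  {"x": -20,"y": -38,"z": 6,"spin": 0},
  {"x": -20,"y": -38,"z": 6,"spin": 0},
  {"x": -20,"y": -38,"z": 6,"spin": 0},
  {"x": -20,"y": -38,"z": 6,"spin": 0},
  {"x": -20,"y": -38,"z": 6,"spin": 0},
  {"x": -20,"y": -38,"z": 6,"spin": 0},
])

```text
time: 2.8
position: [0.474, -0.0178, 0.1381]
tool_rot: [0.007, 1.0, 0.006, 0.009]
ft_force: [1.3, 0.1, -0.2]
grip_width: 0.0452
```

Call:
play_rows([
  {"x": -20,"y": -38,"z": 6,"spin": 0},
  {"x": -20,"y": -38,"z": 6,"spin": 0},
  {"x": -20,"y": -38,"z": 6,"spin": 0},
  {"x": -20,"y": -38,"z": 6,"spin": 0},
  {"x": -20,"y": -38,"z": 6,"spin": 0},
  {"x": -20,"y": -38,"z": 6,"spin": 0},
  {"x": 0,"y": 0,"z": 0,"spin": 0},
])

```text
time: 3.5
position: [0.5993, -0.2657, 0.1004]
tool_rot: [0.01, 1.0, 0.004, 0.013]
ft_force: [-0.5, -0.5, -0.2]
grip_width: 0.0452
```

```bash
python3 -c "
from h import *
plan([613.5,-273,90],-.012)"
```

```text
t 3.5 pos [ 599.3 -265.7  100.4] line ang -0.021 tilt [0.0268 0.0073] w 45.2 need [ 14.2  -7.3 -10.4] spin -0.009 n 1
{"x": -14, "y": -7, "z": 10, "spin": -0.009},
```

Call:
play_rows([
  {"x": -14,"y": -7,"z": 10,"spin": -0.01},
  {"x": 0,"y": 0,"z": 20,"spin": 0},
  {"x": 0,"y": 0,"z": 20,"spin": 0},
  {"x": 0,"y": 0,"z": 0,"spin": 0},
])

```text
time: 3.9
position: [0.6148, -0.2737, 0.0496]
tool_rot: [0.007, 1.0, 0.004, 0.014]
ft_force: [-0.4, -0.6, 0.2]
grip_width: 0.0455
```

```bash
python3 - <<'E'
from h import *
plan([613.5,-273,3],-.012)
p=cams.camera("side"); cv2.imwrite("pics/s1.png",cv2.resize(p["img"][220:420,300:560],None,fx=3,fy=3)[:,:,::-1])
E
```

```text
t 3.9 pos [ 614.8 -273.7   49.6] line ang -0.013 tilt [0.0272 0.0079] w 45.5 need [ -1.3   0.7 -46.6] spin -0.001 n 2
{"x": 1, "y": 0, "z": 23, "spin": -0.001},
```

View pics/s1.png

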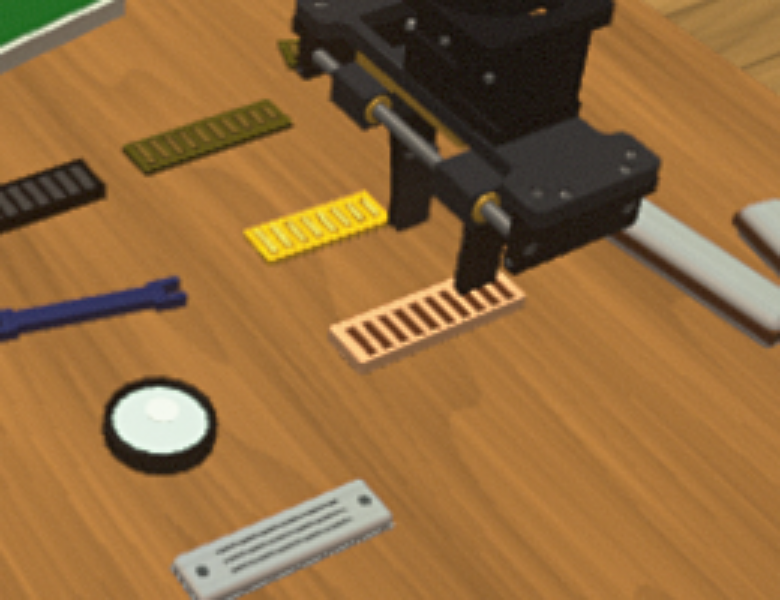

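Call:
play_rows([
  {"x": 1,"y": 0,"z": 20,"spin": 0},
  {"x": 0,"y": 0,"z": 20,"spin": 0},
  {"x": 0,"y": 0,"z": 6,"spin": 0},
  {"x": 0,"y": 0,"z": 0,"spin": 0},
])

```text
time: 4.35
position: [0.6183, -0.2734, 0.0094]
tool_rot: [0.006, 1.0, 0.002, 0.017]
ft_force: [-0.0, 0.9, 1.1]
grip_width: 0.0452
```

```bash
python3 - <<'E'
from h import *
plan([613.5,-273,3],-.012)
E
```

```text
t 4.35 pos [ 618.3 -273.4    9.4] line ang -0.011 tilt [0.0345 0.0033] w 45.2 need [-4.8  0.4 -6.4] spin 0.001 n 1
{"x": 5, "y": 0, "z": 6, "spin": 0.001},
```

Call:
play_rows([
  {"x": 5,"y": 0,"z": 7,"spin": 0},
  {"x": 0,"y": 0,"z": 0,"spin": 0},
])

```text
time: 4.55
position: [0.6141, -0.2736, 0.0041]
tool_rot: [0.005, 1.0, 0.001, 0.018]
ft_force: [0.6, 0.7, -0.2]
grip_width: 0.045
```

Call:
play_rows([
  {"x": 0,"y": 0,"z": 0,"spin": 0},
  {"x": 0,"y": 0,"z": 0,"spin": 0},
  {"x": 0,"y": 0,"z": 0,"spin": 0},
  {"x": 0,"y": 0,"z": 0,"spin": 0},
], grip=0.2, newtons=15)

```text
time: 4.95
position: [0.6152, -0.2745, 0.0064]
tool_rot: [0.005, 1.0, -0.0, 0.02]
ft_force: [0.2, -0.4, -0.1]
grip_width: 0.0299
```

```bash
python3 - <<'E'
from h import *
plan([613.5,-273,3],-.012)
E
```

```text
t 4.95 pos [ 615.2 -274.5    6.4] line ang -0.011 tilt [ 0.0399 -0.0003] w 29.9 need [-1.7  1.5 -3.4] spin 0.001 n 1
{"x": 2, "y": 1, "z": 3, "spin": 0.001},
```

Call:
play_rows([
  {"x": 0,"y": 0,"z": -25,"spin": 0},
  {"x": 0,"y": 10,"z": -35,"spin": 0},
])

```text
time: 5.15
position: [0.6098, -0.2636, 0.0623]
tool_rot: [0.006, 1.0, 0.003, 0.016]
ft_force: [0.4, 0.4, -0.5]
grip_width: 0.0296
```

```bash
python3 - <<'E'
from h import *
plan([529,179.5,50],.226)
E
```

```text
t 5.15 pos [ 609.8 -263.6   62.3] line ang -0.013 tilt [0.0313 0.005 ] w 29.6 need [-80.8 443.1 -12.3] spin -0.239 n 11
{"x": 8, "y": 40, "z": 1, "spin": -0.022},
{"x": 7, "y": 40, "z": 1, "spin": -0.022},
{"x": 6, "y": 40, "z": 1, "spin": -0.022},
{"x": 5, "y": 41, "z": 1, "spin": -0.022},
{"x": 4, "y": 41, "z": 1, "spin": -0.022},
{"x": 3, "y": 41, "z": 1, "spin": -0.022},
{"x": 3, "y": 41, "z": 1, "spin": -0.022},
{"x": 2, "y": 41, "z": 1, "spin": -0.022},
{"x": 1, "y": 41, "z": 1, "spin": -0.022},
{"x": 0, "y": 41, "z": 1, "spin": -0.022},
{"x": -1, "y": 41, "z": 1, "spin": -0.022},
```

Call:
play_rows([
  {"x": 8,"y": 42,"z": 0,"spin": -0.03},
  {"x": 7,"y": 42,"z": 0,"spin": -0.03},
  {"x": 5,"y": 43,"z": 0,"spin": -0.03},
  {"x": 4,"y": 43,"z": 0,"spin": -0.03},
  {"x": 3,"y": 43,"z": 0,"spin": -0.03},
  {"x": 2,"y": 43,"z": 0,"spin": -0.03},
  {"x": 1,"y": 43,"z": 0,"spin": -0.03},
  {"x": 0,"y": 43,"z": 0,"spin": -0.02},
])

```text
time: 5.95
position: [0.5548, 0.0761, 0.0666]
tool_rot: [-0.108, 0.994, -0.006, 0.026]
ft_force: [1.2, 0.0, -0.7]
grip_width: 0.0297
```

```bash
python3 - <<'E'
from h import *
plan([529,179.5,50],.226)
E
```

```text
t 5.95 pos [554.8  76.1  66.6] line ang 0.216 tilt [ 0.0537 -0.0068] w 29.7 need [-25.8 103.4 -16.6] spin -0.01 n 3
{"x": 1, "y": 35, "z": 6, "spin": -0.003},
```

Call:
play_rows([
  {"x": 1,"y": 37,"z": 4,"spin": -0.01},
  {"x": 1,"y": 37,"z": 4,"spin": 0},
  {"x": 1,"y": 36,"z": 4,"spin": 0},
  {"x": 0,"y": 0,"z": 10,"spin": 0},
])

```text
time: 6.35
position: [0.5273, 0.1921, 0.0438]
tool_rot: [-0.116, 0.993, -0.006, 0.029]
ft_force: [0.6, 0.5, -0.4]
grip_width: 0.0293
```

```bash
python3 - <<'E'
from h import *
plan([529,179.5,13],.226)
E
```

```text
t 6.35 pos [527.3 192.1  43.8] line ang 0.234 tilt [ 0.0583 -0.005 ] w 29.3 need [  1.7 -12.6 -30.8] spin 0.008 n 1
{"x": 1, "y": -13, "z": 31, "spin": 0.008},
```

Call:
play_rows([
  {"x": 1,"y": -13,"z": 10,"spin": 0.01},
  {"x": 1,"y": 0,"z": 10,"spin": 0},
  {"x": 0,"y": 0,"z": 6,"spin": 0},
])

```text
time: 6.65
position: [0.5307, 0.1771, 0.016]
tool_rot: [-0.111, 0.993, -0.006, 0.029]
ft_force: [0.2, -0.2, 0.0]
grip_width: 0.0297
```

```bash
python3 - <<'E'
from h import *
plan([529,179.5,13],.226)
p=cams.camera("top"); cv2.imwrite("pics/t2.png",cv2.resize(p["img"][180:310,130:310],None,fx=4,fy=4)[:,:,::-1])
p=cams.camera("side"); cv2.imwrite("pics/s2.png",cv2.resize(p["img"][150:260,190:360],None,fx=4,fy=4)[:,:,::-1])
E
```

```text
t 6.65 pos [530.7 177.1  16. ] line ang 0.224 tilt [ 0.059  -0.0055] w 29.7 need [-1.7  2.4 -3. ] spin -0.002 n 1
{"x": 1, "y": 3, "z": 3, "spin": -0.002},
```

View pics/s2.png

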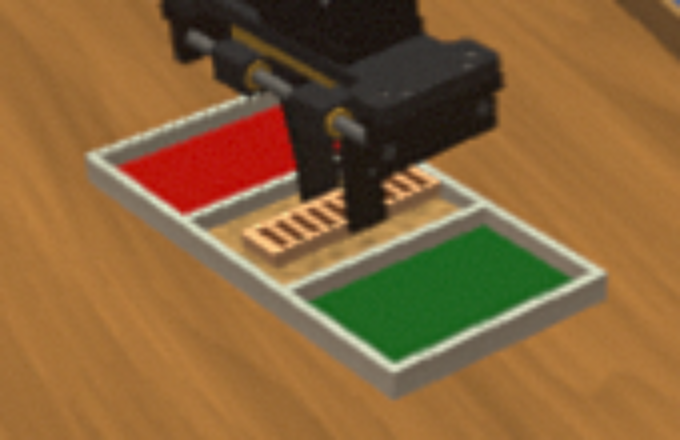

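View pics/t2.png

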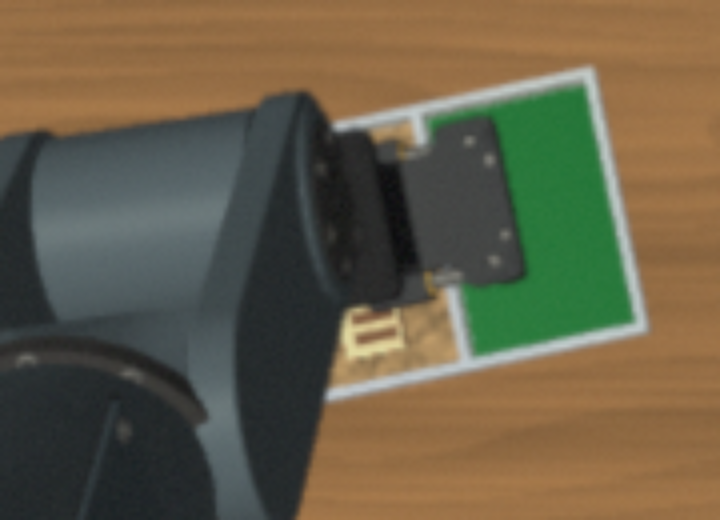

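The side view shows the comb over the middle of the cork bay, still slightly high and both fingers clear of the dividers. Next I'll lower it the last few mm and watch the force.

Call:
play_rows([
  {"x": 1,"y": 3,"z": 3,"spin": 0},
  {"x": 0,"y": 0,"z": 2,"spin": 0},
])

```text
time: 6.95
position: [0.5299, 0.1788, 0.0115]
tool_rot: [-0.109, 0.994, -0.006, 0.029]
ft_force: [-5.1, 4.2, 17.0]
grip_width: 0.03
```

```bash
python3 - <<'E'
from h import *
plan([529,179.5,12],.226)
p=cams.camera("side"); cv2.imwrite("pics/s3.png",cv2.resize(p["img"][150:260,190:360],None,fx=4,fy=4)[:,:,::-1])
E
```

```text
t 6.95 pos [529.9 178.8  11.5] line ang 0.22 tilt [ 0.0587 -0.005 ] w 30.0 need [-0.9  0.7  0.5] spin -0.006 n 1
{"x": 1, "y": 1, "z": -1, "spin": -0.006},
```

View pics/s3.png

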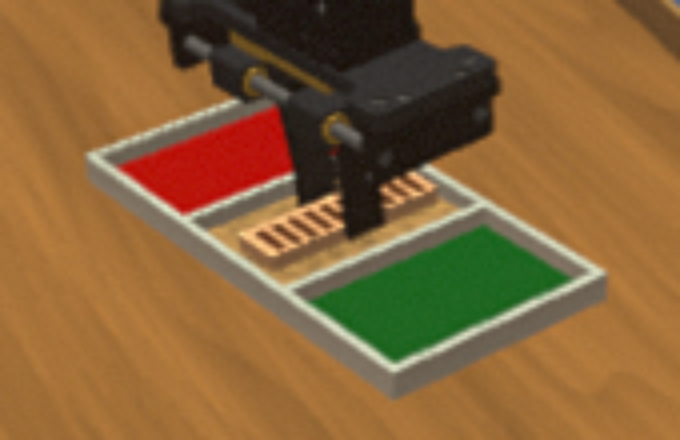

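Call:
play_rows([
  {"x": 0,"y": 0,"z": 0,"spin": 0},
  {"x": 0,"y": 0,"z": 0,"spin": 0},
  {"x": 0,"y": 0,"z": -15,"spin": 0},
  {"x": 0,"y": 0,"z": -30,"spin": 0},
  {"x": 0,"y": 0,"z": -40,"spin": 0},
], grip=0.5)

```text
time: 7.5
position: [0.522, 0.1782, 0.0958]
tool_rot: [-0.109, 0.994, -0.006, 0.024]
ft_force: [1.3, -0.0, 0.6]
grip_width: 0.0434
```

```bash
python3 - <<'E'
from h import *
plan([598.5,-82,60],.004)
E
```

```text
t 7.5 pos [522.  178.2  95.8] line ang 0.219 tilt [ 0.0492 -0.0065] w 43.4 need [  76.5 -260.2  -35.8] spin 0.215 n 7
{"x": -3, "y": -39, "z": 5, "spin": 0.031},
{"x": -4, "y": -39, "z": 5, "spin": 0.031},
{"x": -5, "y": -38, "z": 5, "spin": 0.031},
{"x": -6, "y": -38, "z": 5, "spin": 0.031},
{"x": -7, "y": -38, "z": 5, "spin": 0.031},
{"x": -8, "y": -38, "z": 5, "spin": 0.031},
{"x": -10, "y": -38, "z": 5, "spin": 0.031},
```

Call:
play_rows([
  {"x": -3,"y": -41,"z": 5,"spin": 0.03},
  {"x": -4,"y": -41,"z": 5,"spin": 0.04},
  {"x": -5,"y": -40,"z": 5,"spin": 0.04},
  {"x": -6,"y": -40,"z": 5,"spin": 0.04},
  {"x": -8,"y": -40,"z": 5,"spin": 0.04},
  {"x": -10,"y": -40,"z": 5,"spin": 0.03},
  {"x": 0,"y": -15,"z": 5,"spin": 0},
])

```text
time: 8.2
position: [0.6003, -0.0786, 0.082]
tool_rot: [0.001, 0.999, -0.004, 0.038]
ft_force: [0.5, 0.3, 0.0]
grip_width: 0.0435
```

```bash
python3 - <<'E'
from h import *
plan([598.5,-82,20],.004)
p=cams.camera("top"); 
for d in nets.outline_of(p,"pear_comb"): print(d["conf"],d["pixel"],rect(p,d["region"],.016))
cv2.imwrite("pics/t3.png",cv2.resize(p["img"][160:320,130:400],None,fx=2.9,fy=2.9)[:,:,::-1])
E
```

```text
t 8.2 pos [600.3 -78.6  82. ] line ang -0.001 tilt [ 0.0768 -0.0081] w 43.5 need [ -1.8  -3.4 -62. ] spin -0.005 n 2
{"x": 1, "y": -2, "z": 31, "spin": -0.002},
0.56 [216.4, 242.0] ((530.7, 176.8), [35, 111], np.float32(0.227), array([530.3, 177.1]))
```

View pics/t3.png

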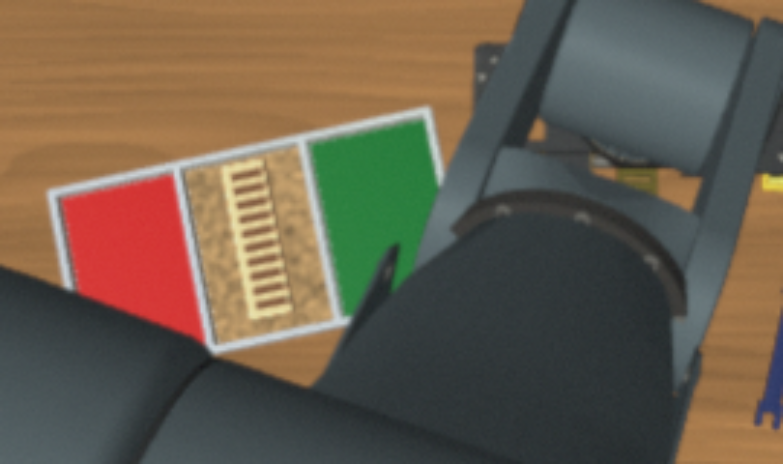

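Call:
play_rows([
  {"x": 3,"y": -3,"z": 35,"spin": 0},
  {"x": 2,"y": 0,"z": 30,"spin": 0},
])

```text
time: 8.5
position: [0.5996, -0.0788, 0.0196]
tool_rot: [0.0, 0.999, -0.004, 0.04]
ft_force: [0.2, -0.7, 0.5]
grip_width: 0.0438
```

```bash
python3 - <<'E'
from h import *
plan([598.5,-82,2],.004)
p=cams.camera("side"); cv2.imwrite("pics/s4.png",cv2.resize(p["img"][180:330,250:450],None,fx=4,fy=4)[:,:,::-1])
E
```

```text
t 8.5 pos [599.6 -78.8  19.6] line ang 0.0 tilt [ 0.08   -0.0075] w 43.8 need [ -1.1  -3.2 -17.6] spin -0.004 n 1
{"x": 1, "y": -3, "z": 18, "spin": -0.004},
```

View pics/s4.png

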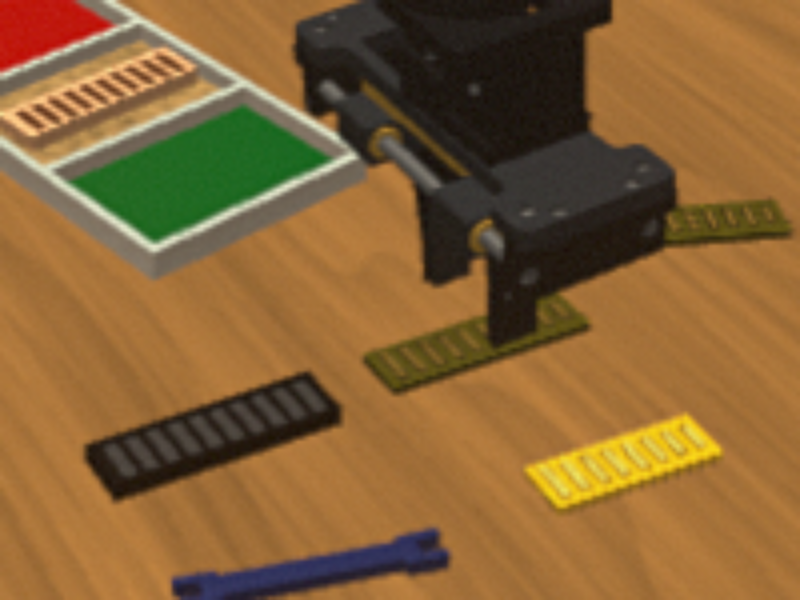

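Call:
play_rows([
  {"x": 1,"y": -3,"z": 10,"spin": 0},
  {"x": 1,"y": 0,"z": 8,"spin": 0},
  {"x": 0,"y": 0,"z": 0,"spin": 0},
])

```text
time: 8.85
position: [0.5958, -0.078, 0.0024]
tool_rot: [-0.003, 0.999, -0.003, 0.037]
ft_force: [-0.7, 0.5, -0.3]
grip_width: 0.0436
```

```bash
python3 - <<'E'
from h import *
plan([598.5,-82,2],.004)
E
```

```text
t 8.85 pos [595.8 -78.    2.4] line ang 0.006 tilt [ 0.0731 -0.0055] w 43.6 need [ 2.7 -4.  -0.4] spin 0.002 n 1
{"x": -3, "y": -4, "z": 0, "spin": 0.002},
```

Call:
play_rows([
  {"x": -3,"y": -5,"z": 0,"spin": 0},
])

```text
time: 8.95
position: [0.5986, -0.0819, 0.0039]
tool_rot: [-0.004, 0.999, -0.003, 0.037]
ft_force: [1.3, -0.3, -0.5]
grip_width: 0.0432
```

Call:
play_rows([
  {"x": 0,"y": 0,"z": 0,"spin": 0},
  {"x": 0,"y": 0,"z": 0,"spin": 0},
  {"x": 0,"y": 0,"z": 0,"spin": 0},
], grip=0.2, newtons=25)

```text
time: 9.25
position: [0.6002, -0.0818, 0.0054]
tool_rot: [-0.004, 0.999, -0.003, 0.038]
ft_force: [0.1, 0.0, -0.3]
grip_width: 0.027
```

```bash
python3 - <<'E'
from h import *
plan([598.5,-82,2],.004)
E
```

```text
t 9.25 pos [600.2 -81.8   5.4] line ang 0.009 tilt [ 0.0766 -0.0062] w 27.0 need [-1.7 -0.2 -3.4] spin 0.005 n 1
{"x": 2, "y": 0, "z": 3, "spin": 0.005},
```

```bash
python3 - <<'E'
from h import *
p=cams.camera("side"); cv2.imwrite("pics/s5.png",cv2.resize(p["img"][210:310,310:450],None,fx=5,fy=5,interpolation=cv2.INTER_CUBIC)[:,:,::-1])
for i in range(4):
    o=robot.get_obs(); print(o["grip_width"],o["position"],o["time"]); cams.camera("top")
E
```

```text
0.023410043653932826 [ 0.60021197 -0.08162043  0.00557146] 9.3
0.021256281385932937 [ 0.60038104 -0.08166323  0.00584448] 9.35
0.020026639343716714 [ 0.60044933 -0.08161955  0.00589845] 9.4
0.01877381314891297 [ 0.60046509 -0.08158807  0.00589494] 9.45
```

View pics/s5.png

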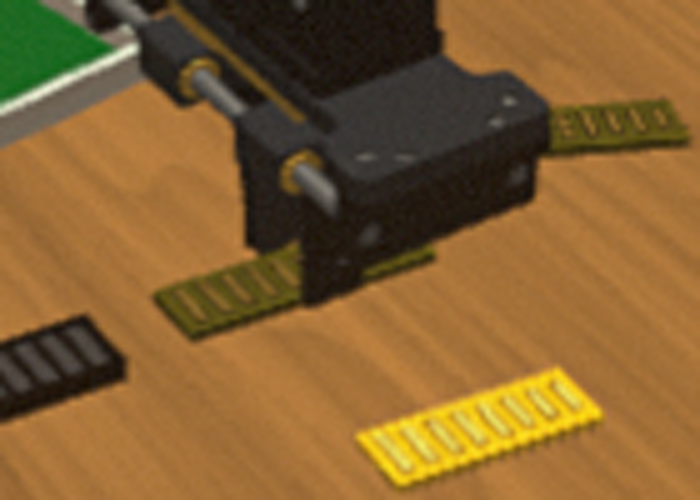

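Call:
play_rows([
  {"x": 0,"y": 0,"z": 0,"spin": 0},
  {"x": 1,"y": 0,"z": 0,"spin": 0},
  {"x": 1,"y": 0,"z": 0,"spin": 0},
], grip=0.5)

```text
time: 9.8
position: [0.5985, -0.0815, 0.0056]
tool_rot: [-0.004, 0.999, -0.003, 0.039]
ft_force: [-0.4, -0.0, -0.7]
grip_width: 0.0344
```

Call:
play_rows([
  {"x": 1,"y": 0,"z": 4,"spin": 0},
  {"x": 1,"y": 0,"z": 2,"spin": 0},
])

```text
time: 10.0
position: [0.5979, -0.0824, 0.0007]
tool_rot: [-0.004, 0.999, -0.004, 0.04]
ft_force: [-4.3, -2.7, 23.1]
grip_width: 0.0419
```

```bash
python3 - <<'E'
from h import *
plan([598.5,-82,1.5],.004)
E
```

```text
t 10.0 pos [597.9 -82.4   0.7] line ang 0.009 tilt [ 0.0797 -0.0075] w 41.9 need [0.6 0.4 0.8] spin 0.005 n 1
{"x": -1, "y": 0, "z": -1, "spin": 0.005},
```

Call:
play_rows([
  {"x": 0,"y": 0,"z": 0,"spin": 0},
  {"x": 0,"y": 0,"z": 1,"spin": 0},
  {"x": 0,"y": 0,"z": 0,"spin": 0},
  {"x": 0,"y": 0,"z": 1,"spin": 0},
], grip=0.2, newtons=25)

```text
time: 10.4
position: [0.5982, -0.0811, 0.001]
tool_rot: [-0.003, 0.999, -0.003, 0.041]
ft_force: [-3.3, -0.8, 15.9]
grip_width: 0.0273
```

```bash
python3 - <<'E'
from h import *
plan([598.5,-82,2],.004)
cams.camera("side"); print(robot.get_obs()["grip_width"],robot.get_obs()["ft_force"])
E
```

```text
t 10.4 pos [598.2 -81.1   1. ] line ang 0.007 tilt [ 0.081  -0.0054] w 27.3 need [ 0.3 -0.9  1. ] spin 0.003 n 1
{"x": 0, "y": -1, "z": -1, "spin": 0.003},
0.02696860779060786 [-2.26642214  0.73178625 10.9066196 ]
```

```bash
python3 - <<'E'
from h import *
p=cams.camera("side"); cv2.imwrite("pics/s6.png",cv2.resize(p["img"][210:310,310:450],None,fx=5,fy=5,interpolation=cv2.INTER_CUBIC)[:,:,::-1])
print(robot.get_obs()["grip_width"],robot.get_obs()["ft_force"]);cams.camera("top");print(robot.get_obs()["grip_width"],robot.get_obs()["ft_force"])
E
```

```text
0.02737481593696052 [-2.33085782  1.38632666 11.1935287 ]
0.027166549067721625 [-2.05467096  1.12544722 11.12250137]
```

View pics/s6.png

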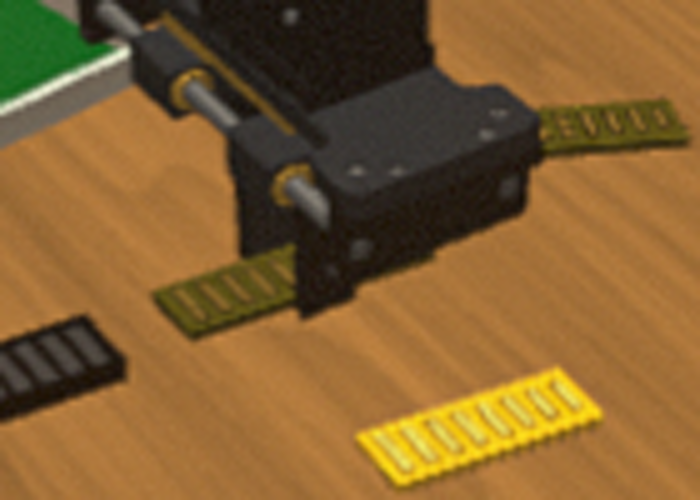

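Call:
play_rows([
  {"x": 0,"y": 0,"z": -15,"spin": 0},
  {"x": 0,"y": 0,"z": -35,"spin": 0},
  {"x": 0,"y": 5,"z": -30,"spin": 0},
], newtons=35)

```text
time: 10.85
position: [0.5873, -0.0752, 0.0778]
tool_rot: [-0.003, 0.999, -0.001, 0.034]
ft_force: [0.6, -0.1, -0.9]
grip_width: 0.0269
```

```bash
python3 - <<'E'
from h import *
plan([530.5,177,60],.227)
p=cams.camera("side"); cv2.imwrite("pics/s7.png",cv2.resize(p["img"][150:310,310:510],None,fx=4,fy=4,interpolation=cv2.INTER_CUBIC)[:,:,::-1])
E
```

```text
t 10.85 pos [587.3 -75.2  77.8] line ang 0.006 tilt [ 0.0686 -0.0018] w 26.9 need [-56.8 252.2 -17.8] spin -0.221 n 6
{"x": 9, "y": 42, "z": 3, "spin": -0.037},
{"x": 8, "y": 42, "z": 3, "spin": -0.037},
{"x": 6, "y": 43, "z": 3, "spin": -0.037},
{"x": 5, "y": 43, "z": 3, "spin": -0.037},
{"x": 3, "y": 43, "z": 3, "spin": -0.037},
{"x": 1, "y": 43, "z": 3, "spin": -0.037},
```

View pics/s7.png

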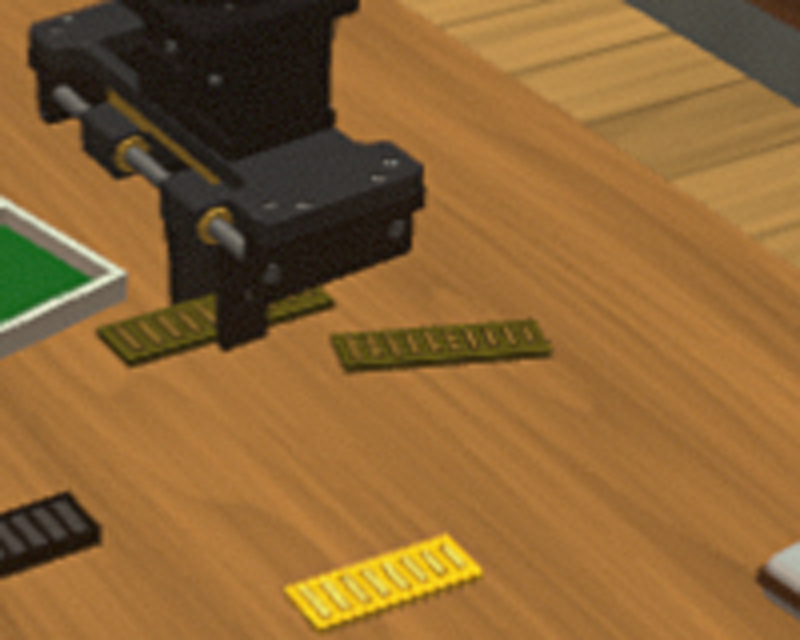

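Call:
play_rows([
  {"x": 8,"y": 42,"z": 0,"spin": -0.04},
  {"x": 7,"y": 42,"z": 0,"spin": -0.04},
  {"x": 6,"y": 43,"z": 0,"spin": -0.04},
  {"x": 4,"y": 43,"z": 0,"spin": -0.04},
  {"x": 2,"y": 43,"z": 0,"spin": -0.04},
  {"x": 1,"y": 35,"z": 5,"spin": -0.02},
  {"x": 0,"y": 0,"z": 10,"spin": 0},
])

```text
time: 11.6
position: [0.5378, 0.1739, 0.064]
tool_rot: [-0.115, 0.992, -0.009, 0.042]
ft_force: [-0.0, 0.4, -2.2]
grip_width: 0.027
```

```bash
python3 - <<'E'
from h import *
plan([530.5,177,40],.227)
E
```

```text
t 11.6 pos [537.8 173.9  64. ] line ang 0.232 tilt [ 0.0844 -0.0075] w 27.0 need [ -7.3   3.1 -24. ] spin 0.005 n 1
{"x": 6, "y": 5, "z": 24, "spin": 0.005},
```

Call:
play_rows([
  {"x": 7,"y": 5,"z": 15,"spin": 0},
  {"x": 1,"y": 0,"z": 15,"spin": 0},
  {"x": 0,"y": 0,"z": 8,"spin": 0},
])

```text
time: 11.9
position: [0.5314, 0.1773, 0.0232]
tool_rot: [-0.117, 0.992, -0.009, 0.041]
ft_force: [-0.9, 0.1, -0.7]
grip_width: 0.027
```

```bash
python3 - <<'E'
from h import *
plan([530.5,177,17],.227)
p=cams.camera("side"); cv2.imwrite("pics/s8.png",cv2.resize(p["img"][150:260,190:360],None,fx=4,fy=4)[:,:,::-1])
plan([530.5,177,17],.227)
E
```

```text
t 11.9 pos [531.4 177.3  23.2] line ang 0.236 tilt [ 0.0841 -0.0081] w 27.0 need [-0.9 -0.3 -6.2] spin 0.009 n 1
{"x": 1, "y": 0, "z": 6, "spin": 0.009},
t 11.95 pos [530.7 177.   22.2] line ang 0.235 tilt [ 0.082  -0.0083] w 27.1 need [-0.2 -0.  -5.2] spin 0.008 n 1
{"x": 0, "y": 0, "z": 5, "spin": 0.008},
```

View pics/s8.png

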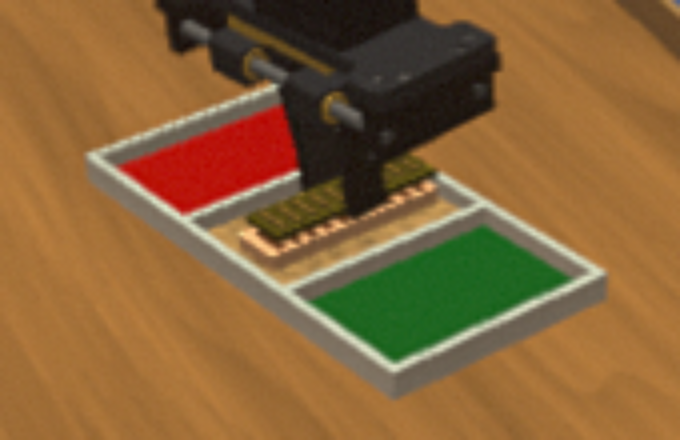

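Call:
play_rows([
  {"x": 0,"y": 0,"z": 3,"spin": 0.01},
  {"x": 0,"y": 0,"z": 2,"spin": 0},
])

```text
time: 12.15
position: [0.5313, 0.176, 0.0171]
tool_rot: [-0.11, 0.993, -0.009, 0.04]
ft_force: [-4.4, 1.5, 18.6]
grip_width: 0.027
```

```bash
python3 - <<'E'
from h import *
p=cams.camera("side"); cv2.imwrite("pics/s9.png",cv2.resize(p["img"][150:260,190:360],None,fx=4,fy=4)[:,:,::-1])
plan([530.5,177,17],.227);print(robot.get_obs()["ft_force"])
E
```

```text
t 12.2 pos [531.3 176.   17.4] line ang 0.223 tilt [ 0.081  -0.0084] w 27.1 need [-0.8  1.  -0.4] spin -0.004 n 1
{"x": 1, "y": 1, "z": 0, "spin": -0.004},
[-1.44355103 -0.45376123 -0.49857439]
```

View pics/s9.png

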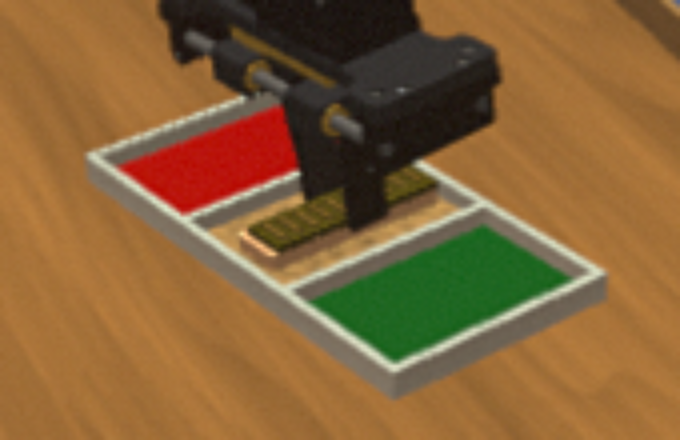

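Call:
play_rows([
  {"x": 0,"y": 0,"z": 1,"spin": 0},
  {"x": 0,"y": 0,"z": 0,"spin": 0},
  {"x": 0,"y": 0,"z": 0,"spin": 0},
  {"x": 0,"y": 0,"z": -15,"spin": 0},
  {"x": 0,"y": 0,"z": -45,"spin": 0},
  {"x": 0,"y": 0,"z": -45,"spin": 0},
], grip=0.46)

```text
time: 12.8
position: [0.5215, 0.1752, 0.1215]
tool_rot: [-0.109, 0.993, -0.009, 0.036]
ft_force: [1.1, 0.1, 0.6]
grip_width: 0.04
```

```bash
python3 - <<'E'
from h import *
p=cams.camera("side"); cv2.imwrite("pics/s10.png",cv2.resize(p["img"][150:260,190:360],None,fx=4,fy=4)[:,:,::-1])
plan([459.2,-181,80],-.216)
E
```

```text
t 12.85 pos [525.1 176.1 128.6] line ang 0.221 tilt [ 0.086  -0.0081] w 40.3 need [ -65.9 -357.1  -48.6] spin 0.437 n 9
{"x": 16, "y": -37, "z": 5, "spin": 0.049},
{"x": 14, "y": -38, "z": 5, "spin": 0.049},
{"x": 12, "y": -38, "z": 5, "spin": 0.049},
{"x": 10, "y": -39, "z": 5, "spin": 0.049},
{"x": 8, "y": -39, "z": 5, "spin": 0.049},
{"x": 6, "y": -40, "z": 5, "spin": 0.049},
{"x": 5, "y": -40, "z": 5, "spin": 0.049},
{"x": 3, "y": -40, "z": 5, "spin": 0.049},
{"x": 1, "y": -40, "z": 5, "spin": 0.049},
```

View pics/s10.png

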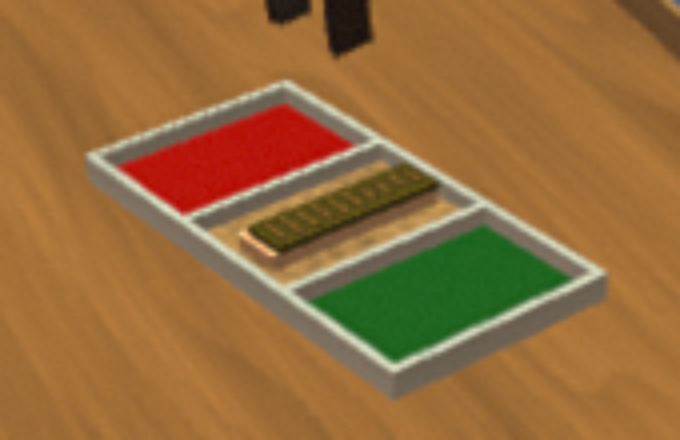

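Call:
play_rows([
  {"x": 16,"y": -39,"z": 5,"spin": 0.05},
  {"x": 14,"y": -40,"z": 5,"spin": 0.05},
  {"x": 12,"y": -40,"z": 5,"spin": 0.05},
  {"x": 10,"y": -41,"z": 5,"spin": 0.05},
  {"x": 8,"y": -41,"z": 5,"spin": 0.05},
  {"x": 6,"y": -42,"z": 5,"spin": 0.05},
  {"x": 5,"y": -42,"z": 5,"spin": 0.05},
  {"x": 3,"y": -42,"z": 5,"spin": 0.05},
], grip=0.36)

```text
time: 13.65
position: [0.4775, -0.1615, 0.0982]
tool_rot: [0.091, 0.994, 0.001, 0.06]
ft_force: [1.2, -0.0, 0.3]
grip_width: 0.0315
```

```bash
python3 - <<'E'
from h import *
plan([459.2,-181,50],-.216)
p=cams.camera("top")
for k,z in (("tarnished_plate",.021),("pear_comb",.016),("reed_wrench",.008)):
  for d in nets.outline_of(p,k): print(k,d["conf"],d["pixel"],rect(p,d["region"],z))
cv2.imwrite("pics/t4.png",cv2.resize(p["img"][160:310,130:310],None,fx=4,fy=4)[:,:,::-1])
E
```

```text
t 13.65 pos [ 477.5 -161.5   98.2] line ang -0.183 tilt [ 0.12   -0.0097] w 31.5 need [-18.3 -19.5 -48.2] spin 0.033 n 2
{"x": 7, "y": -11, "z": 24, "spin": 0.017},
{"x": 7, "y": -11, "z": 24, "spin": 0.017},
tarnished_plate 0.86 [338.3, 144.9] ((732.1, -48.1), [30, 103], np.float32(-0.342), array([730.5, -48. ]))
tarnished_plate 0.78 [220.9, 239.5] ((533.2, 175.3), [32, 105], np.float32(0.22), array([533.7, 175.5]))
```

View pics/t4.png

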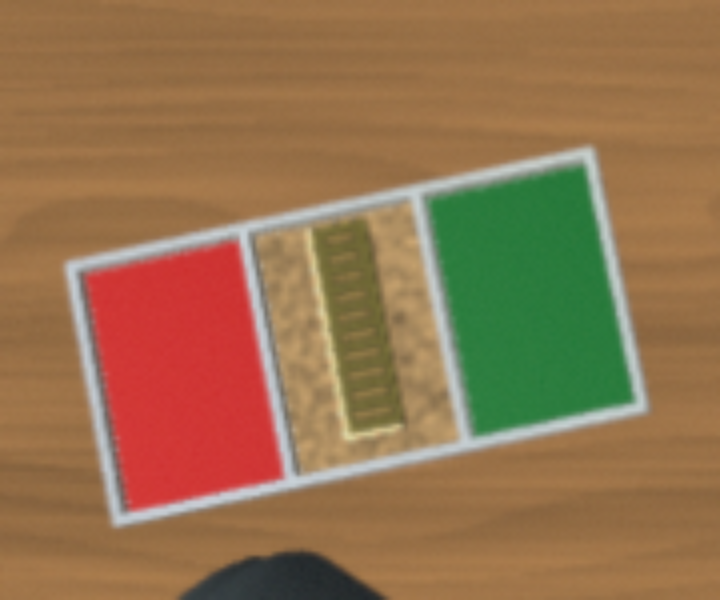

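Call:
play_rows([
  {"x": 9,"y": -12,"z": 24,"spin": 0.02},
  {"x": 11,"y": -11,"z": 20,"spin": 0.01},
  {"x": 0,"y": 0,"z": 0,"spin": 0},
])

```text
time: 14.15
position: [0.4605, -0.1769, 0.0532]
tool_rot: [0.103, 0.993, 0.001, 0.062]
ft_force: [-0.4, 0.5, -0.1]
grip_width: 0.0315
```

```bash
python3 - <<'E'
from h import *
plan([459.2,-181,2.5],-.216)
p=cams.camera("side"); cv2.imwrite("pics/s11.png",cv2.resize(p["img"][230:380,220:420],None,fx=4,fy=4)[:,:,::-1])
E
```

```text
t 14.15 pos [ 460.5 -176.9   53.2] line ang -0.208 tilt [ 0.123  -0.0103] w 31.5 need [ -1.3  -4.1 -50.7] spin 0.008 n 2
{"x": 0, "y": -2, "z": 25, "spin": 0.004},
```

View pics/s11.png

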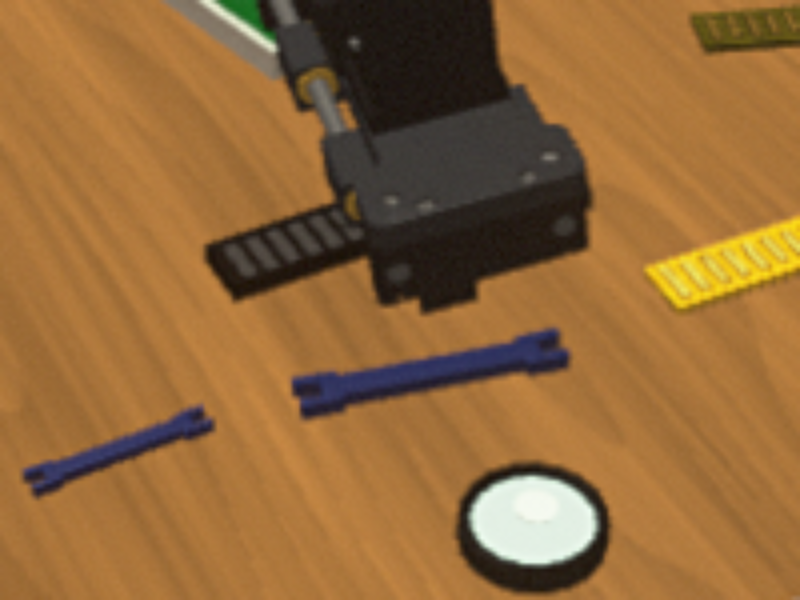

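```bash
cat >> h.py <<'E'
def need(pos_mm,ang):
    o=robot.get_obs(); R=Ro.from_quat(o["tool_rot"]).as_matrix(); pos=o["position"]*1000
    a=np.arctan2(R[1,0],R[0,0]); d=(ang-a+np.pi/2)%np.pi-np.pi/2; D=np.array(pos_mm)-pos
    print("t",round(o["time"],2),"pos",pos.round(1),"ang",round((a+np.pi/2)%np.pi-np.pi/2,3),"tilt",R[:2,2].round(3),"w",round(o["grip_width"]*1000,1),"F",o["ft_force"].round(1),"| world",D.round(1),"tool",(R.T@D).round(1),"spin",round(-d,3))
E
python3 -c "
from h import *
need([459.2,-181,2.5],-.216)"
```

```text
t 14.2 pos [ 461.5 -176.9   54.2] ang -0.207 tilt [ 0.125 -0.011] w 31.1 F [0.1 0.1 0.7] | world [ -2.3  -4.1 -51.7] tool [ 7.9 -5.2 51. ] spin 0.009
```

Call:
play_rows([
  {"x": 4,"y": -3,"z": 25,"spin": 0.01},
  {"x": 4,"y": -3,"z": 18,"spin": 0},
])

```text
time: 14.4
position: [0.4621, -0.1806, 0.0138]
tool_rot: [0.105, 0.992, -0.001, 0.067]
ft_force: [-0.1, 0.3, 0.5]
grip_width: 0.0313
```

```bash
python3 -c "
from h import *
need([459.2,-181,2.5],-.216)
p=cams.camera('side'); cv2.imwrite('pics/s12.png',cv2.resize(p['img'][260:380,240:400],None,fx=5,fy=5)[:,:,::-1])
need([459.2,-181,2.5],-.216)"
```

```text
t 14.4 pos [ 462.1 -180.6   13.8] ang -0.212 tilt [ 0.133 -0.016] w 31.3 F [-0.1  0.3  0.5] | world [ -2.9  -0.4 -11.3] tool [ 4.2 -1.1 10.8] spin 0.004
t 14.45 pos [ 461.2 -180.4   11.9] ang -0.212 tilt [ 0.13  -0.014] w 31.3 F [-0.4 -0.3 -0.9] | world [-2.  -0.6 -9.4] tool [ 3.  -1.2  9.1] spin 0.004
```

View pics/s12.png

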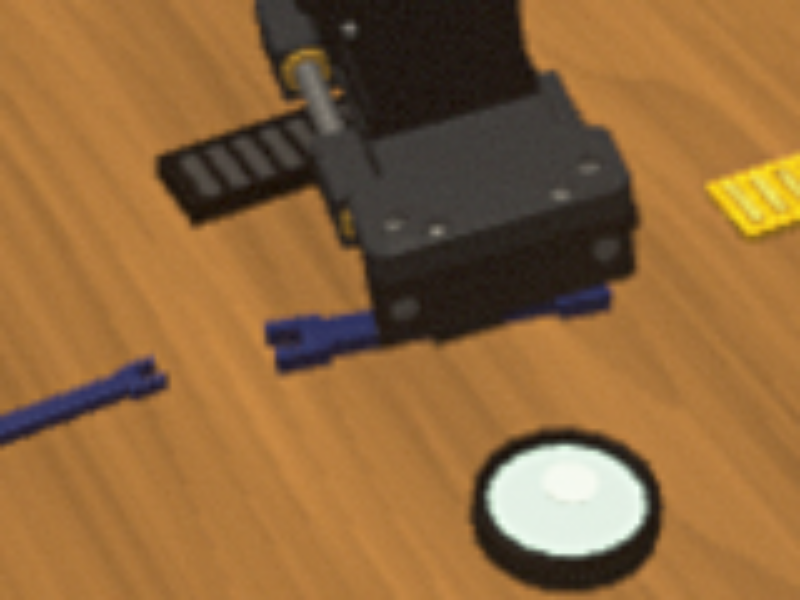

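Call:
play_rows([
  {"x": 3,"y": -1,"z": 8,"spin": 0},
  {"x": 0,"y": 0,"z": 2,"spin": 0},
])

```text
time: 14.65
position: [0.461, -0.1793, 0.0027]
tool_rot: [0.103, 0.992, -0.0, 0.067]
ft_force: [-0.5, 0.3, -0.2]
grip_width: 0.0315
```

Call:
play_rows([
  {"x": 0,"y": 0,"z": 0,"spin": 0},
  {"x": 0,"y": 0,"z": 1,"spin": 0},
  {"x": 0,"y": 0,"z": 0,"spin": 0},
  {"x": 0,"y": 0,"z": 1,"spin": 0},
], grip=0.05, newtons=30)

```text
time: 15.05
position: [0.463, -0.1791, 0.0034]
tool_rot: [0.102, 0.992, -0.001, 0.069]
ft_force: [-4.1, -0.8, 12.7]
grip_width: 0.0111
```

```bash
python3 -c "
from h import *
need([459.2,-181,2.5],-.216)
p=cams.camera('side')
p=cams.camera('side')
need([459.2,-181,2.5],-.216)"
```

```text
t 15.05 pos [ 463.  -179.1    3.4] ang -0.206 tilt [ 0.136 -0.017] w 11.1 F [-4.1 -0.8 12.7] | world [-3.8 -1.9 -0.9] tool [ 3.5 -2.6  0.4] spin 0.01
t 15.15 pos [ 463.  -179.1    3.4] ang -0.206 tilt [ 0.136 -0.017] w 11.3 F [-0.6  0.1  7.2] | world [-3.8 -1.9 -0.9] tool [ 3.4 -2.7  0.4] spin 0.01
```

Call:
play_rows([
  {"x": 0,"y": 0,"z": -20,"spin": 0},
  {"x": 0,"y": 5,"z": -40,"spin": 0},
  {"x": -5,"y": 20,"z": -30,"spin": 0},
])

```text
time: 15.45
position: [0.4589, -0.1548, 0.0929]
tool_rot: [0.105, 0.992, 0.0, 0.065]
ft_force: [0.1, 0.5, -0.6]
grip_width: 0.0115
```

```bash
python3 -c "
from h import *
plan([511.5,267,80],.226)
p=cams.camera('side'); cv2.imwrite('pics/s13.png',cv2.resize(p['img'][200:380,240:440],None,fx=4,fy=4)[:,:,::-1])
need([511.5,267,80],.226)"
```

```text
t 15.45 pos [ 458.9 -154.8   92.9] line ang -0.211 tilt [ 0.1297 -0.0133] w 11.5 need [ 52.6 421.8 -12.9] spin -0.437 n 10
{"x": 4, "y": 42, "z": 1, "spin": -0.044},
{"x": 2, "y": 42, "z": 1, "spin": -0.044},
{"x": 0, "y": 43, "z": 1, "spin": -0.044},
{"x": -2, "y": 42, "z": 1, "spin": -0.044},
{"x": -4, "y": 42, "z": 1, "spin": -0.044},
{"x": -6, "y": 42, "z": 1, "spin": -0.044},
{"x": -7, "y": 42, "z": 1, "spin": -0.044},
{"x": -9, "y": 41, "z": 1, "spin": -0.044},
{"x": -11, "y": 41, "z": 1, "spin": -0.044},
{"x": -13, "y": 41, "z": 1, "spin": -0.044},
t 15.5 pos [ 460.6 -152.6   96.6] ang -0.209 tilt [ 0.135 -0.015] w 10.7 F [-0.2  2.9  1.9] | world [ 50.9 419.6 -16.6] tool [ 39.1 420.9  17.1] spin -0.435
```

View pics/s13.png

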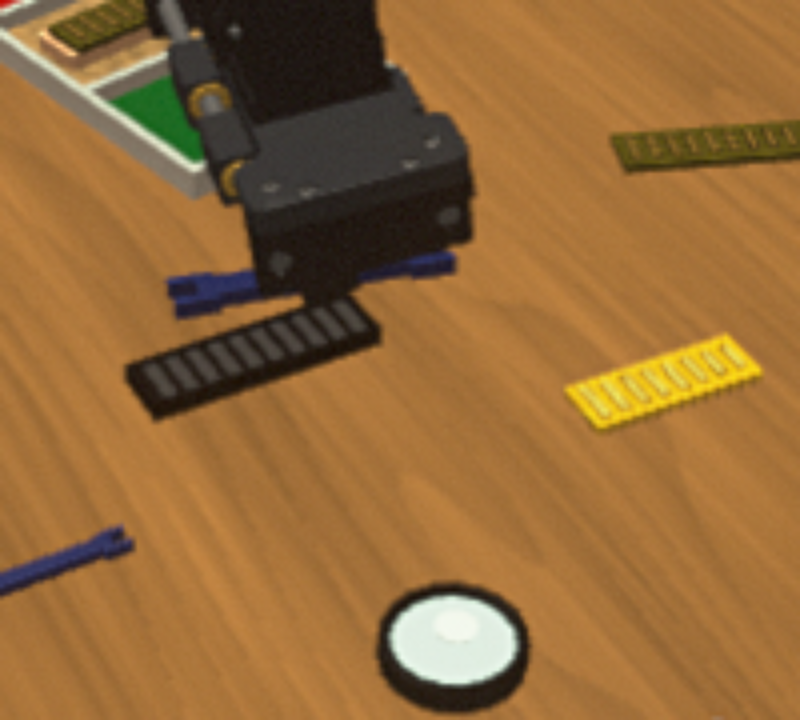

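Wrench held level. Carry it to the red bay.

Call:
play_rows([
  {"x": 4,"y": 44,"z": 0,"spin": -0.06},
  {"x": 2,"y": 44,"z": 0,"spin": -0.06},
  {"x": 0,"y": 44,"z": 0,"spin": -0.06},
  {"x": -2,"y": 44,"z": 0,"spin": -0.06},
  {"x": -4,"y": 44,"z": 0,"spin": -0.06},
  {"x": -7,"y": 44,"z": 0,"spin": -0.06},
  {"x": -9,"y": 43,"z": 0,"spin": -0.06},
  {"x": -11,"y": 43,"z": 0,"spin": -0.01},
])

```text
time: 16.3
position: [0.4921, 0.2041, 0.0973]
tool_rot: [-0.113, 0.991, -0.02, 0.073]
ft_force: [0.4, -0.0, -0.9]
grip_width: 0.0112
```

```bash
python3 -c "
from h import *
need([511.5,267,60],.226)"
```

```text
t 16.3 pos [492.1 204.1  97.3] ang 0.231 tilt [ 0.15  -0.024] w 11.2 F [ 0.4 -0.  -0.9] | world [ 19.4  62.9 -37.3] tool [-27.7  59.1  38.3] spin 0.005
```

Call:
play_rows([
  {"x": -14,"y": 32,"z": 15,"spin": 0},
  {"x": -14,"y": 28,"z": 15,"spin": 0},
  {"x": 0,"y": 0,"z": 10,"spin": 0},
])

```text
time: 16.6
position: [0.5127, 0.2772, 0.059]
tool_rot: [-0.117, 0.99, -0.019, 0.077]
ft_force: [0.4, -0.4, -1.4]
grip_width: 0.0112
```

```bash
python3 -c "
from h import *
need([511.5,267,10],.226)"
```

```text
t 16.6 pos [512.7 277.2  59. ] ang 0.239 tilt [ 0.157 -0.019] w 11.2 F [ 0.4 -0.4 -1.4] | world [ -1.2 -10.2 -49. ] tool [10.8 -7.  48.4] spin 0.013
```

Call:
play_rows([
  {"x": 4,"y": -5,"z": 18,"spin": 0.01},
  {"x": 4,"y": -1,"z": 15,"spin": 0},
  {"x": 2,"y": -1,"z": 7,"spin": 0},
])

```text
time: 16.9
position: [0.5096, 0.2672, 0.016]
tool_rot: [-0.114, 0.99, -0.018, 0.076]
ft_force: [-0.1, 0.1, -1.5]
grip_width: 0.0114
```

```bash
python3 -c "
from h import *
p=cams.camera('side'); cv2.imwrite('pics/s14.png',cv2.resize(p['img'][140:260,190:360],None,fx=4,fy=4)[:,:,::-1])
need([511.5,267,10],.226)"
```

```text
t 16.95 pos [509.  266.6  15.3] ang 0.232 tilt [ 0.153 -0.02 ] w 11.2 F [ 0.1  0.2 -1.6] | world [ 2.5  0.4 -5.3] tool [-1.8  0.1  5.6] spin 0.006
```

View pics/s14.png

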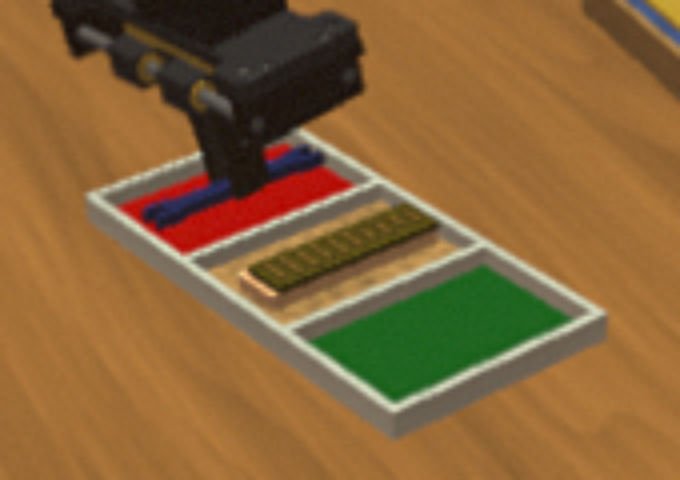

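Call:
play_rows([
  {"x": -2,"y": 0,"z": 4,"spin": 0},
  {"x": 0,"y": 0,"z": 2,"spin": 0},
])

```text
time: 17.15
position: [0.512, 0.2659, 0.0098]
tool_rot: [-0.113, 0.991, -0.019, 0.075]
ft_force: [-2.8, 0.5, 9.0]
grip_width: 0.0112
```

```bash
python3 -c "
from h import *
need([511.5,267,10],.226)"
```

```text
t 17.15 pos [512.  265.9   9.8] ang 0.23 tilt [ 0.153 -0.02 ] w 11.2 F [-2.8  0.5  9. ] | world [-0.5  1.1  0.2] tool [ 0.2  1.1 -0.3] spin 0.004
```

Call:
play_rows([
  {"x": 0,"y": 0,"z": 1,"spin": 0},
  {"x": 0,"y": 0,"z": 0,"spin": 0},
  {"x": 0,"y": 0,"z": 0,"spin": 0},
  {"x": -2,"y": 0,"z": -15,"spin": 0},
  {"x": -4,"y": 0,"z": -45,"spin": 0},
  {"x": -4,"y": 0,"z": -45,"spin": 0},
], grip=0.31)

```text
time: 17.75
position: [0.5041, 0.2686, 0.1128]
tool_rot: [-0.112, 0.991, -0.02, 0.071]
ft_force: [-0.4, 0.2, 0.2]
grip_width: 0.0266
```

```bash
python3 -c "
from h import *
p=cams.camera('side'); cv2.imwrite('pics/s15.png',cv2.resize(p['img'][140:260,190:360],None,fx=4,fy=4)[:,:,::-1])
p=cams.camera('top')
for d in nets.outline_of(p,'reed_wrench'): print(d['conf'],d['pixel'],rect(p,d['region'],.014))
plan([466,-359.5,90],-.008)"
```

```text
0.72 [388.6, 348.0] ((333.2, -163.3), [10, 68], np.float32(0.003), array([ 332. , -162.9]))
0.4 [179.0, 276.2] ((469.2, 253.9), [16, 18], np.float32(0.032), array([469.4, 255.2]))
t 17.9 pos [506.8 269.8 115.7] line ang 0.229 tilt [ 0.1538 -0.0203] w 26.8 need [ -40.8 -629.3  -25.7] spin 0.237 n 15
{"x": 12, "y": -40, "z": 2, "spin": 0.016},
{"x": 12, "y": -40, "z": 2, "spin": 0.016},
{"x": 11, "y": -41, "z": 2, "spin": 0.016},
{"x": 10, "y": -41, "z": 2, "spin": 0.016},
{"x": 10, "y": -41, "z": 2, "spin": 0.016},
{"x": 9, "y": -41, "z": 2, "spin": 0.016},
{"x": 8, "y": -41, "z": 2, "spin": 0.016},
{"x": 8, "y": -41, "z": 2, "spin": 0.016},
{"x": 7, "y": -41, "z": 2, "spin": 0.016},
{"x": 6, "y": -42, "z": 2, "spin": 0.016},
{"x": 6, "y": -42, "z": 2, "spin": 0.016},
{"x": 5, "y": -42, "z": 2, "spin": 0.016},
{"x": 4, "y": -42, "z": 2, "spin": 0.016},
{"x": 4, "y": -42, "z": 2, "spin": 0.016},
{"x": 3, "y": -42, "z": 2, "spin": 0.016},
```

View pics/s15.png

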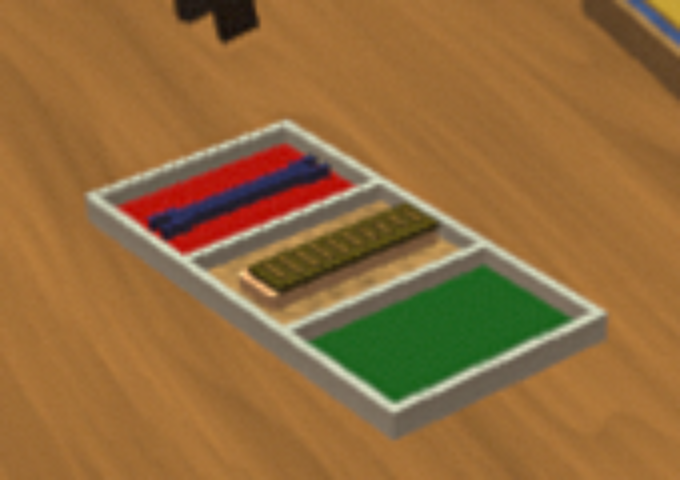

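Call:
play_rows([
  {"x": 12,"y": -43,"z": 2,"spin": 0.02},
  {"x": 12,"y": -43,"z": 2,"spin": 0.02},
  {"x": 11,"y": -43,"z": 2,"spin": 0.02},
  {"x": 10,"y": -43,"z": 2,"spin": 0.02},
  {"x": 10,"y": -43,"z": 2,"spin": 0.02},
  {"x": 9,"y": -43,"z": 2,"spin": 0.02},
  {"x": 8,"y": -43,"z": 2,"spin": 0.02},
  {"x": 8,"y": -43,"z": 2,"spin": 0.02},
], grip=0.48)

```text
time: 18.7
position: [0.4818, -0.0882, 0.097]
tool_rot: [-0.036, 0.996, -0.01, 0.076]
ft_force: [1.0, 0.6, -0.0]
grip_width: 0.0419
```

```bash
python3 -c "
from h import *
plan([466,-359.5,90],-.008)
need([466,-359.5,90],-.008)
p=cams.camera('top')
for d in nets.outline_of(p,'reed_wrench'): print(d['conf'],d['pixel'],rect(p,d['region'],.014))
for d in nets.outline_of(p,'tarnished_plate'): print(d['conf'],d['pixel'],rect(p,d['region'],.021))
"
```

```text
t 18.7 pos [481.8 -88.2  97. ] line ang 0.074 tilt [ 0.1518 -0.0152] w 41.9 need [ -15.8 -271.3   -7. ] spin 0.082 n 7
{"x": 5, "y": -38, "z": 1, "spin": 0.012},
{"x": 5, "y": -39, "z": 1, "spin": 0.012},
{"x": 4, "y": -39, "z": 1, "spin": 0.012},
{"x": 4, "y": -39, "z": 1, "spin": 0.012},
{"x": 3, "y": -39, "z": 1, "spin": 0.012},
{"x": 3, "y": -39, "z": 1, "spin": 0.012},
{"x": 2, "y": -39, "z": 1, "spin": 0.012},
t 18.7 pos [481.8 -88.2  97. ] ang 0.074 tilt [ 0.152 -0.015] w 41.9 F [ 1.   0.6 -0. ] | world [ -15.8 -271.3   -7. ] tool [  36.6 -269.2    8.6] spin 0.082
0.78 [173.0, 249.6] ((511.0, 265.7), [18, 103], np.float32(0.211), array([512.8, 265.5]))
0.94 [222.0, 240.7] ((533.5, 177.4), [31, 104], np.float32(0.199), array([535.5, 176.5]))
0.72 [335.4, 137.9] ((732.6, -49.5), [29, 100], np.float32(-0.315), array([734. , -49.1]))
0.61 [490.2, 276.0] ((466.9, -356.4), [30, 104], np.float32(-0.011), array([ 466. , -355.7]))
```

Call:
play_rows([
  {"x": 5,"y": -42,"z": 0,"spin": 0.02},
  {"x": 5,"y": -42,"z": 0,"spin": 0.02},
  {"x": 5,"y": -42,"z": 0,"spin": 0.02},
  {"x": 5,"y": -42,"z": 0,"spin": 0.02},
  {"x": 5,"y": -42,"z": 5,"spin": 0},
  {"x": 5,"y": -40,"z": 10,"spin": 0},
  {"x": 0,"y": 0,"z": 10,"spin": 0},
])

```text
time: 19.55
position: [0.4608, -0.3376, 0.0666]
tool_rot: [0.0, 0.997, -0.004, 0.072]
ft_force: [-0.2, 0.2, 0.2]
grip_width: 0.0422
```

```bash
python3 -c "
from h import *
need([466,-359.5,2.5],-.008)
"
```

```text
t 19.55 pos [ 460.8 -337.6   66.6] ang 0.0 tilt [ 0.143 -0.009] w 42.2 F [-0.2  0.2  0.2] | world [  5.2 -21.9 -64.1] tool [  4.  -21.3  64.3] spin 0.008
```

Call:
play_rows([
  {"x": 2,"y": -23,"z": 10,"spin": 0.01},
  {"x": 1,"y": 0,"z": 20,"spin": 0},
  {"x": 1,"y": 0,"z": 12,"spin": 0},
])

```text
time: 19.85
position: [0.463, -0.3555, 0.0207]
tool_rot: [0.004, 0.998, -0.001, 0.07]
ft_force: [-0.6, 0.7, -0.0]
grip_width: 0.042
```

```bash
python3 -c "
from h import *
need([466,-359.5,2.5],-.008)
p=cams.camera('side'); cv2.imwrite('pics/s16.png',cv2.resize(p['img'][310:450,310:490],None,fx=4,fy=4)[:,:,::-1])
need([466,-359.5,2.5],-.008)
"
```

```text
t 19.85 pos [ 463.  -355.5   20.7] ang -0.007 tilt [ 0.139 -0.002] w 42.0 F [-0.6  0.7 -0. ] | world [  3.   -4.  -18.2] tool [-0.4 -4.  18.5] spin 0.001
t 19.9 pos [ 462.9 -355.4   19.5] ang -0.007 tilt [ 0.138 -0.001] w 41.7 F [-0.2  0.1 -0.5] | world [  3.1  -4.1 -17. ] tool [-0.7 -4.1 17.3] spin 0.001
```

View pics/s16.png

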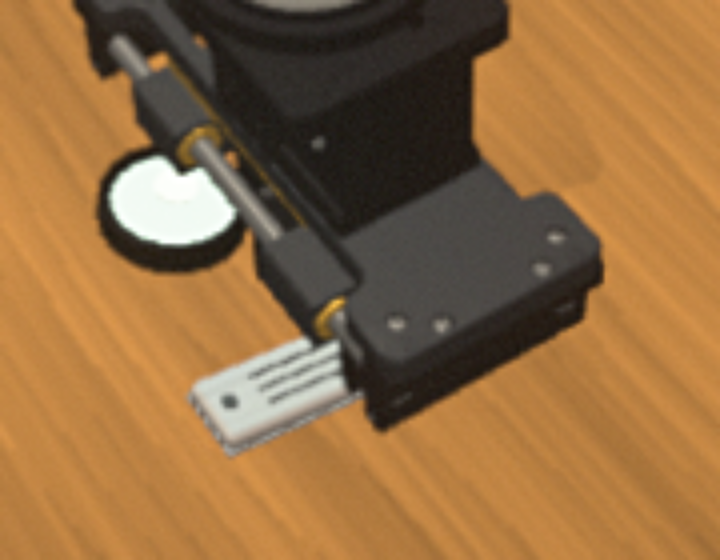

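Call:
play_rows([
  {"x": -1,"y": -4,"z": 8,"spin": 0},
  {"x": 0,"y": -1,"z": 8,"spin": 0},
  {"x": 0,"y": 0,"z": 3,"spin": 0},
])

```text
time: 20.2
position: [0.4673, -0.3575, 0.001]
tool_rot: [0.001, 0.998, 0.0, 0.069]
ft_force: [-12.7, 1.0, 35.0]
grip_width: 0.0418
```

```bash
python3 -c "
from h import *
need([466,-359.5,2.5],-.008)
"
```

```text
t 20.2 pos [ 467.3 -357.5    1. ] ang -0.002 tilt [0.137 0.   ] w 41.8 F [-12.7   1.   35. ] | world [-1.3 -2.   1.5] tool [ 1.  -2.  -1.7] spin 0.006
```

Touching the bench a little hard; ease up 2 mm, then close.

Call:
play_rows([
  {"x": 0,"y": -2,"z": -1,"spin": 0},
  {"x": 0,"y": 0,"z": 0,"spin": 0},
  {"x": 0,"y": 0,"z": 0,"spin": 0},
  {"x": 0,"y": 0,"z": 0,"spin": 0},
], grip=0.2, newtons=30)

```text
time: 20.6
position: [0.468, -0.3589, 0.0033]
tool_rot: [0.0, 0.998, -0.001, 0.069]
ft_force: [0.5, -0.4, -0.6]
grip_width: 0.0276
```

```bash
python3 -c "
from h import *
need([466,-359.5,2.5],-.008)
cams.camera('side');cams.camera('side')
need([466,-359.5,2.5],-.008)
"
```

```text
t 20.6 pos [ 468.  -358.9    3.3] ang 0.0 tilt [ 0.138 -0.001] w 27.6 F [ 0.5 -0.4 -0.6] | world [-2.  -0.6 -0.8] tool [ 2.1 -0.6  0.6] spin 0.008
t 20.7 pos [ 468.  -358.9    3.4] ang -0.0 tilt [ 0.138 -0.001] w 27.3 F [0.5 0.4 0.8] | world [-2.  -0.6 -0.9] tool [ 2.1 -0.6  0.6] spin 0.008
```

Call:
play_rows([
  {"x": 0,"y": 0,"z": -20,"spin": 0},
  {"x": 0,"y": 0,"z": -40,"spin": 0},
  {"x": -5,"y": 10,"z": -30,"spin": 0},
])

```text
time: 21.0
position: [0.4581, -0.3469, 0.09]
tool_rot: [0.001, 0.998, 0.004, 0.066]
ft_force: [0.1, -0.2, -1.1]
grip_width: 0.0275
```

```bash
python3 -c "
from h import *
plan([550,93.5,85],.226)
need([550,93.5,85],.226)
"
```

```text
t 21.0 pos [ 458.1 -346.9   90. ] line ang -0.002 tilt [0.1307 0.0076] w 27.5 need [ 91.9 440.4  -5. ] spin -0.228 n 10
{"x": -9, "y": 44, "z": 1, "spin": -0.023},
{"x": -10, "y": 44, "z": 1, "spin": -0.023},
{"x": -11, "y": 44, "z": 1, "spin": -0.023},
{"x": -12, "y": 43, "z": 1, "spin": -0.023},
{"x": -13, "y": 43, "z": 1, "spin": -0.023},
{"x": -14, "y": 43, "z": 1, "spin": -0.023},
{"x": -15, "y": 42, "z": 1, "spin": -0.023},
{"x": -16, "y": 42, "z": 1, "spin": -0.023},
{"x": -17, "y": 42, "z": 1, "spin": -0.023},
{"x": -18, "y": 41, "z": 1, "spin": -0.023},
t 21.0 pos [ 458.1 -346.9   90. ] ang -0.002 tilt [0.131 0.008] w 27.5 F [ 0.1 -0.2 -1.1] | world [ 91.9 440.4  -5. ] tool [-89.4 440.4  20.3] spin -0.228
```

Call:
play_rows([
  {"x": -9,"y": 45,"z": 1,"spin": -0.03},
  {"x": -10,"y": 45,"z": 1,"spin": -0.03},
  {"x": -11,"y": 45,"z": 1,"spin": -0.03},
  {"x": -12,"y": 45,"z": 1,"spin": -0.03},
  {"x": -13,"y": 44,"z": 2,"spin": -0.03},
  {"x": -14,"y": 44,"z": 2,"spin": -0.03},
  {"x": -15,"y": 43,"z": 2,"spin": -0.03},
  {"x": -16,"y": 43,"z": 2,"spin": -0.03},
])

```text
time: 21.8
position: [0.5279, 0.0181, 0.0909]
tool_rot: [-0.117, 0.991, -0.012, 0.071]
ft_force: [0.8, -0.5, -1.0]
grip_width: 0.0273
```

```bash
python3 -c "
from h import *
need([550,93.5,60],.226)
"
```

```text
t 21.8 pos [527.9  18.1  90.9] ang 0.238 tilt [ 0.143 -0.007] w 27.3 F [ 0.8 -0.5 -1. ] | world [ 22.1  75.4 -30.9] tool [-34.7  69.4  33.2] spin 0.012
```

Call:
play_rows([
  {"x": -14,"y": 35,"z": 10,"spin": 0.01},
  {"x": -14,"y": 35,"z": 10,"spin": 0},
  {"x": -4,"y": 0,"z": 10,"spin": 0},
])

```text
time: 22.1
position: [0.547, 0.1023, 0.0626]
tool_rot: [-0.116, 0.991, -0.011, 0.072]
ft_force: [-0.3, -0.5, -0.1]
grip_width: 0.0274
```

```bash
python3 -c "
from h import *
need([550,93.5,10],.226)
"
```

```text
t 22.1 pos [547.  102.3  62.6] ang 0.235 tilt [ 0.145 -0.005] w 27.4 F [-0.3 -0.5 -0.1] | world [  3.   -8.8 -52.6] tool [ 6.5 -7.3 52.6] spin 0.009
```

Call:
play_rows([
  {"x": 2,"y": -6,"z": 18,"spin": 0.01},
  {"x": 2,"y": -1,"z": 18,"spin": 0},
  {"x": 1,"y": 0,"z": 9,"spin": 0},
])

```text
time: 22.4
position: [0.5514, 0.0955, 0.0158]
tool_rot: [-0.113, 0.991, -0.011, 0.073]
ft_force: [-0.9, -0.4, 0.1]
grip_width: 0.0273
```

```bash
python3 -c "
from h import *
p=cams.camera('side'); cv2.imwrite('pics/s17.png',cv2.resize(p['img'][140:260,190:360],None,fx=4,fy=4)[:,:,::-1])
need([550,93.5,10],.226)
"
```

```text
t 22.45 pos [550.8  95.4  14.8] ang 0.23 tilt [ 0.144 -0.005] w 27.2 F [-0.1 -0.3 -1.8] | world [-0.8 -1.9 -4.8] tool [ 1.9 -1.5  4.7] spin 0.004
```

View pics/s17.png

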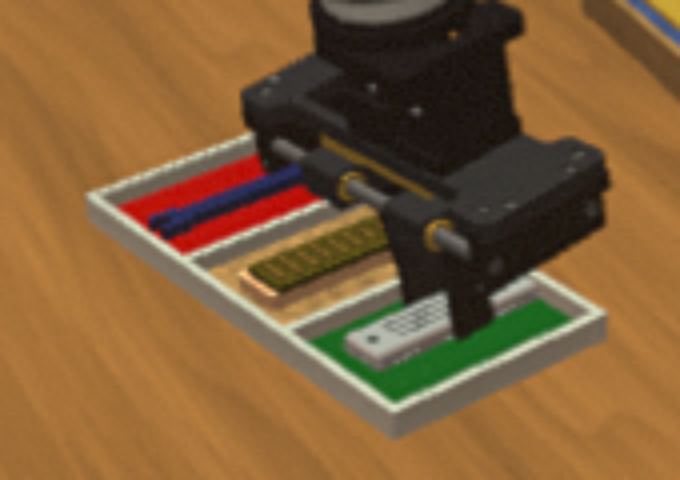

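Call:
play_rows([
  {"x": 2,"y": -2,"z": 3,"spin": 0},
  {"x": 0,"y": 0,"z": 2,"spin": 0},
])

```text
time: 22.65
position: [0.5495, 0.0918, 0.0095]
tool_rot: [-0.112, 0.991, -0.011, 0.071]
ft_force: [-6.0, -0.2, 18.1]
grip_width: 0.0273
```

```bash
python3 -c "
from h import *
need([550,93.5,10],.226)
"
```

```text
t 22.65 pos [549.5  91.8   9.5] ang 0.228 tilt [ 0.143 -0.005] w 27.3 F [-6.  -0.2 18.1] | world [0.5 1.7 0.5] tool [-0.9  1.5 -0.4] spin 0.002
```

Call:
play_rows([
  {"x": 0,"y": 0,"z": 0,"spin": 0},
  {"x": 0,"y": 0,"z": 0,"spin": 0},
  {"x": 0,"y": 0,"z": 0,"spin": 0},
  {"x": -2,"y": 0,"z": -15,"spin": 0},
  {"x": -4,"y": 0,"z": -45,"spin": 0},
  {"x": -4,"y": 0,"z": -45,"spin": 0},
], grip=0.48)

```text
time: 23.25
position: [0.5417, 0.093, 0.114]
tool_rot: [-0.111, 0.992, -0.01, 0.066]
ft_force: [1.2, -0.4, -0.5]
grip_width: 0.042
```

Call:
play_rows([
  {"x": 10,"y": -45,"z": -10,"spin": 0},
  {"x": 10,"y": -45,"z": -10,"spin": 0},
  {"x": 10,"y": -45,"z": -10,"spin": 0},
  {"x": 10,"y": -45,"z": 0,"spin": 0},
  {"x": 0,"y": -45,"z": 0,"spin": 0},
  {"x": 0,"y": -45,"z": 0,"spin": 0},
  {"x": 0,"y": -45,"z": 0,"spin": 0},
  {"x": 0,"y": 0,"z": 0,"spin": 0},
])

```text
time: 24.05
position: [0.5763, -0.2344, 0.1647]
tool_rot: [-0.115, 0.99, -0.016, 0.079]
ft_force: [-0.1, -1.0, -0.0]
grip_width: 0.0419
```

```bash
python3 - <<'E'
from h import *
Z=dict(tarnished_plate=.021,pear_comb=.016,chrome_cover=.015,reed_wrench=.014,cork_bay=.006,green_bay=.006,red_bay=.006,black_comb=.01,bright_plate=.005,magnifier=.012)
need([550,93.5,10],.226)
p=cams.camera('top'); cv2.imwrite('pics/t5.png',p['img'][:,:,::-1])
cv2.imwrite('pics/t5c.png',cv2.resize(p['img'][180:310,130:310],None,fx=4,fy=4)[:,:,::-1])
for k,z in Z.items():
  for d in nets.outline_of(p,k):
    if d["conf"]>.3: print(k,round(d["conf"],2),np.round(d["pixel"]),rect(p,d["region"],z)[:3])
p=cams.camera('side'); cv2.imwrite('pics/s18.png',cv2.resize(p['img'][140:260,190:360],None,fx=4,fy=4)[:,:,::-1])
E
```

```text
t 24.05 pos [ 576.3 -234.4  164.7] ang 0.235 tilt [ 0.16  -0.014] w 41.9 F [-0.1 -1.  -0. ] | world [ -26.3  327.9 -154.7] tool [-26.7 332.7 143.9] spin 0.009
tarnished_plate 0.61 [336. 141.] ((732.2, -48.3), [29, 102], np.float32(-0.363))
tarnished_plate 0.57 [220. 242.] ((532.6, 174.9), [28, 104], np.float32(0.226))
pear_comb 0.68 [207. 237.] ((557.1, 198.8), [6, 43], np.float32(0.162))
chrome_cover 0.57 [264. 232.] ((548.1, 91.5), [29, 104], np.float32(0.224))
reed_wrench 0.85 [173. 254.] ((510.1, 265.1), [19, 101], np.float32(0.219))
reed_wrench 0.39 [400. 193.] ((634.8, -182.2), [26, 28], np.float32(1.565))
cork_bay 0.89 [229. 247.] ((527.9, 178.8), [83, 126], np.float32(0.23))
green_bay 0.64 [254. 235.] ((547.4, 93.1), [82, 122], np.float32(0.239))
black_comb 0.95 [351. 276.] ((465.1, -87.6), [28, 104], np.float32(0.007))
bright_plate 0.6 [399. 190.] ((637.3, -183.2), [24, 28], np.float32(-1.562))
```

View pics/s18.png

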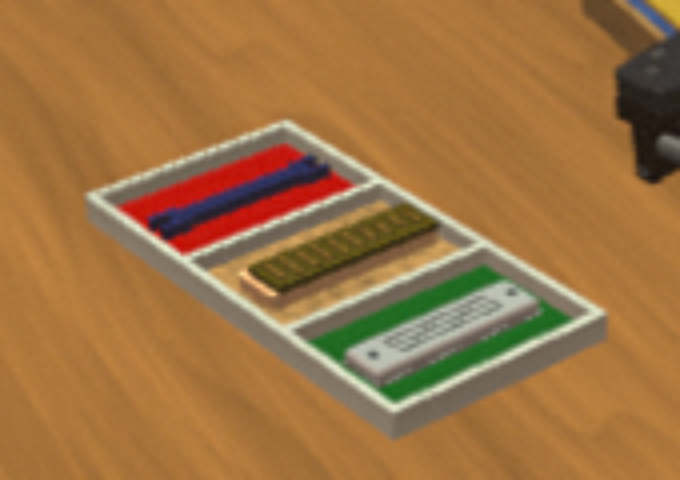

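View pics/t5c.png

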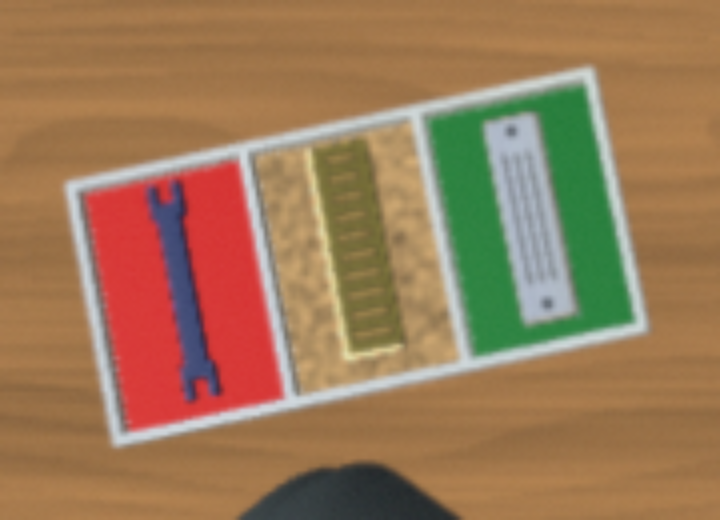

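```bash
python3 -c "
from rig import robot
print(robot.hand_in())"
```

```text
the job is handed in; nothing more can be done
None
```

I made up the caddy in the required order and handed it in at about 24 s; no verdict came back.

- **Comb:** it lies on the cork liner, about 3.5 mm from the middle, measured before the plate covered it.
- **Tarnished plate:** it lies on the comb about 3 mm off centre, within 0.03 rad of square. I took the one nearest the base.
- **Wrench:** the larger one lies on the red liner, about 2–3 mm from the middle.
- **Cover:** it lies on the green liner, about 1–2 mm from the middle.

All four looked flat, right side up and released in the last top and side pictures. The gripper was clear of everything.

**What went wrong:**
- The first grasp of the tarnished plate slid over its top. I reopened the fingers and gripped lower, and that grasp held.
- The tool's lean grew to about 0.16 rad over the run. The pieces were still set down on contact, with 9–19 N measured at the wrist.
- The fingers pressed the bench with 35 N while I was gripping the cover.

**Left-alone pieces:** the black comb measured about 1 mm from its start, which is within measurement error. In the last top picture the arm hid much of the bright plate, and the magnifier was not detected, so I have no final measurement of either. I saw no contact with them.

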